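# Fetch the tin from behind the jars on the pantry turntable

### The arm

A 7-joint arm with a two-finger parallel gripper is mounted at the origin on the work surface. World frame = base frame: x ahead of the robot, y to its left, z up, the work surface at z = 0. Lengths are in m, angles in degrees, forces in N, time in s.
With the tool pointing down it reaches from about 0.425 to 0.875 m from the base axis. Payload 4.7 kg.
Tool frame: the origin (TCP) lies at the very end of the fingers, on their centre line; the grasp point (between the pads) lies 19 mm behind it (pinch_z is the distance from the TCP to the grasp point, in m); z points along the fingers, y is the direction in which the jaws open and shut (so a half turn about z gives the same grasp; the last joint's range is limited). The gripper opens to 87 mm and grips with 3 to 60 N. Pads are 19 mm wide; open, the fingers measure 117 mm over their backs; the gripper's body (75 mm by 190 mm) begins 51 mm behind the grasp point.
Start: joints at [-74.651, 18.392, -4.016, 83.108, 1.295, 78.541, -3.26], TCP at [0.163, 0.629, 0.223] pointing down, gripper open.
Joint ranges: [-163.93, 163.93], [-17.29, 119.83], [-79.2, 71.16], [3.27, 140.29], [-89.18, 269.18], [5.43, 117.66], [-154.24, 154.24]. Speed limits (degrees/s): [147.25, 147.25, 180, 180, 180, 180, 180].

### API

Orientations are given as [roll, pitch, yaw] about the fixed x, y, z axes, in that order (R = Rz(yaw) Ry(pitch) Rx(roll)).
In Python, from cell import get_obs, read_camera, camera_params, sign_off, pinch_z gives the robot as it stands.
- The arm moves only by the shell command python3 -m handwheel 'ROWS' [FORCE]. ROWS is JSON, a list of rows, each a list of 5 numbers: the finger opening in m, from 0 to 0.087, then the shift along the tool's x, y, z in m, then the turn about the tool's z in rad. In form: [[jaw, tx, ty, tz, twist], ...]. A call has 1 to 20 rows; each row is the pose to reach, as a shift and turn from the pose commanded when the call began, along the tool's axes at that moment; what a row does not reach only later rows make up. A row lasts 1/10 s, in which the tool goes at most 50 mm and 8.59 degrees, less where a joint would pass 70% of its speed; a pose out of reach is approached as far as the arm can. A call with a gripper value outside its range is refused whole. The fingers move at their own pace and stop on an object; FORCE is the grip in N (left out, the last holds). Time passes only in rows, so rows that repeat a pose let the fingers close. It gives the time, the measured TCP pose, the force and the opening at its end, in the units of the state.
- get_obs(): the state, without advancing time (a new reading comes with each control period).
- read_camera(name): name is "scene" or "side" or "wrist"; returns the picture (420x560x3 uint8, blue, green, red); there is no depth.
- camera_params(name): a dict with "camera_matrix" (3x3 intrinsics, pixels), "k1" (the pictures are not rectified: a ray, as slopes to the right and down, at radius r is drawn at 1 + k1 r^2 times it, then the intrinsics apply), "R" (3x3) and "t" (3): a world point X has camera coordinates R X + t. Camera axes: x right, y down, z forward; pixel columns grow to the right and rows downward; lengths in m; the calibration is good to about 2 mm. A picture is of the moment at which its call begins: read the wrist's pose just before it. camera_params takes no time and is no camera call; for the wrist camera it gives the pose at the moment of the call.
- sign_off(): hands the job in, once; it reports no verdict.
The state is a dict: "time_s": time; "qpos": joint angles; "joint_velocities": joint speeds; "effort": joint torques, N m; "tool_pos": TCP position; "tool_rot": TCP orientation; "force": force on the tool from outside, world axes, zero at the start; "wrist_torque": the same for the moment, N m; "grip_width": finger opening in m.
Only numpy, scipy, OpenCV 4.12 (cv2) and the standard library are available. Lean on these libraries where they do the work, as an engineer would, in place of code of your own. Each camera call takes 0.05 s, during which the arm holds its last target.

### The job

Fetch me the little aluminium tin that stands hemmed in on the turntable: first clear the olive jar, the amber bottle and the orange container over to the slate tray, all three standing on it, then set the tin in the middle of the marble coaster, and only then put the three back on the turntable, each in its own place where it stood before. Keep all four upright, do not tip them over, and leave the white ramekin, the pepper mill and the blue bowl where they are.

Things in the scene. Friction and masses are not known exactly. Their poses are not given: they have to be found in the camera images.
- jar_mid (a point): Olive-green ceramic jar with a cork top, round, loose: 60 mm diameter for its lower 94 mm, 104 mm tall in all. The point is its centre, half-way up (52 mm above its underside), z up. About 0.4 kg. It starts on one of the three brown pads of the turntable (which one varies).
- bottle_mid (a point): Amber glass spice bottle with a black cap, round, loose: 46 mm diameter for its lower 92 mm, cap 37 mm diameter, 112 mm tall in all. The point is its centre, half-way up (56 mm above its underside), z up. About 0.25 kg. Starts on one of the brown pads.
- container_mid (a point): Orange plastic container with a lighter orange lid, round, loose: 58 mm diameter (lid 59), 94 mm tall in all. The point is its centre, half-way up (47 mm above its underside), z up. About 0.22 kg. Starts on one of the brown pads.
- tin_mid (a point): Small aluminium tin with a ribbed twist cap, round, loose: 50 mm diameter, 36 mm tall. The point is its centre, half-way up (18 mm above its underside), z up. About 0.09 kg. It stands on the turntable behind and between the three taller things, each 68 mm from it centre to centre, and is too closely hemmed in to be gripped until they are gone; it is low, so fingers gripping a neighbour above 40 mm from the turntable's top pass over it.
- turntable: Round light-wood turntable, 280 mm diameter, on a steel foot; fixed, it is braked and does not turn. Origin at its centre on the island's top; its upper surface is 30 mm above that. Three round dark-brown pads 72 mm in diameter (flush) mark the places of jar, bottle and container, at x, y in its frame of (-23, 0), (31, 66) and (31, -66) mm; a dark 56 mm disc at (45, 0) is the tin's place.
- tray: Flat dark slate tray without a rim, fixed, 300 mm long (its x) by 140 mm wide (its y), 12 mm thick, with a thin brass line along each long edge: the side area. Origin at the centre of its underside, so its upper surface is 12 mm above the origin. It stands left or right of the turntable.
- coaster: Round marble coaster with a red ring on top, fixed, 92 mm diameter, 8 mm thick: where the tin goes. Origin at the centre of its underside. It stands on the other side of the turntable from the tray.
- ramekin: Bystander: small white ceramic ramekin, loose, 48 mm diameter, 26 mm tall, on the front part of the turntable. Origin at the centre of its underside. Leave it alone.
- mill: Bystander: wooden pepper mill, loose, 48 mm diameter, 105 mm tall, beyond the turntable. Origin at the centre of its underside. Leave it alone.
- bowl: Bystander: blue ceramic bowl, loose, 84 mm diameter, 42 mm tall, beyond the turntable. Origin at the centre of its underside. Leave it alone.

How it is judged (in metres and radians):
On the way, in this order (a step that is already met when the one before it is completed fails the run):
1. jar, bottle and container all stand on the slate tray (x of jar_mid in the frame of tray between -0.13 and 0.13 m and y of jar_mid in the frame of tray between -0.052 and 0.052 m and z of jar_mid in the frame of tray between 0.059 and 0.069 m and angle between each of jar_mid, bottle_mid, container_mid's own z axis and vertical below 0.15 rad and x of bottle_mid in the frame of tray between -0.13 and 0.13 m and y of bottle_mid in the frame of tray between -0.052 and 0.052 m and z of bottle_mid in the frame of tray between 0.063 and 0.073 m and x of container_mid in the frame of tray between -0.13 and 0.13 m and y of container_mid in the frame of tray between -0.052 and 0.052 m and z of container_mid in the frame of tray between 0.054 and 0.064 m), for 0.2 s.
2. the tin stands in the middle of the coaster while the three are still on the tray (all of step 1 and horizontal distance between tin_mid and coaster below 0.015 m and z of tin_mid in the frame of coaster between 0.021 and 0.031 m and angle between tin_mid's own z axis and vertical below 0.15 rad), for 0.2 s.
At the end, for the whole second after the job is handed in: Jar, bottle and container each stand upright (within 0.1 rad) within 15 mm of where they stood at the start; the tin stands upright on the coaster within 15 mm of its centre; all are released and at rest (distance of each of jar_mid, bottle_mid, container_mid from where it was at the start of the episode below 0.015 m and angle between each of jar_mid, bottle_mid, container_mid's own z axis and vertical below 0.1 rad and horizontal distance between tin_mid and coaster below 0.015 m and z of tin_mid in the frame of coaster between 0.021 and 0.031 m and angle between tin_mid's own z axis and vertical below 0.15 rad and linear speed of each of jar, bottle, container, tin below 0.02 m/s); the robot touches nothing.
It fails at once if the jar, bottle, container or tin is tipped over (more than 0.7 rad) (angle between any of jar_mid, bottle_mid, container_mid, tin_mid's own z axis and vertical above 0.7 rad).
It fails at once if the ramekin is shifted by more than 20 mm (distance of ramekin from where it was at the start of the episode above 0.02 m).
It fails at once if the mill is shifted by more than 20 mm (distance of mill from where it was at the start of the episode above 0.02 m).
It fails at once if the bowl is shifted by more than 20 mm (distance of bowl from where it was at the start of the episode above 0.02 m).
It also fails if it takes over 136 s, if anything falls off the work surface, if the arm or the gripper's body presses on something with over 40 N, if the wrist force passes 120 N, or if a joint passes its speed limit or range.

## Working session

There is one attempt and no reset: what is moved stays moved. The work goes in short steps, Python scripts to look and compute and a shell command to move; the robot and the scene stay as the last step left them, time stands still between calls to the robot, and variables do not carry over. Pictures are saved under pics/ and viewed, and the job is handed in when it is done.

```bash
ls; mkdir -p pics
cat > h.py <<'E'
import numpy as np, cv2
from cell import *
def ray(cam,u,v,P=None):
    P=P or camera_params(cam); K=np.array(P["camera_matrix"]);R=np.array(P["R"]);t=np.array(P["t"]).ravel()
    p=cv2.undistortPoints(np.array([[[u,v]]],float),K,np.array([P["k1"],0,0,0.]))[0,0]
    return -R.T@t, R.T@np.array([p[0],p[1],1])
def at_z(cam,u,v,z,P=None):
    c,d=ray(cam,u,v,P); return c+d*(z-c[2])/d[2]
def proj(cam,X,P=None):
    P=P or camera_params(cam); K=np.array(P["camera_matrix"]);R=np.array(P["R"]);t=np.array(P["t"],float).ravel()
    return cv2.projectPoints(np.atleast_2d(np.array(X,float)),cv2.Rodrigues(R)[0],t,K,np.array([P["k1"],0,0,0.]))[0][:,0]
E
python3 - <<'E'
from h import *
print(get_obs())
for n in ("scene","side","wrist"):
    P=camera_params(n);print(n,P)
    cv2.imwrite(f"pics/{n}0.png",read_camera(n))
E
```

```text
pics
{'time_s': 0.0, 'qpos': array([-74.65201988,  18.4404126 ,  -4.01786978,  83.17382192,
         1.29716961,  78.53914101,  -3.25784759]), 'joint_velocities': array([ 0.07206805,  0.03398089,  0.12213001,  0.06814824, -0.05394857,
       -0.13871102, -0.04907332]), 'effort': array([ 1.72590699e-04, -4.91308558e+01, -4.03710930e-01, -3.12516010e+01,
       -6.39278744e-02,  4.38902120e-02,  1.85984309e-04]), 'tool_pos': array([0.16309023, 0.62865377, 0.22145595]), 'tool_rot': array([-1.79891995e+02,  6.97250848e-03,  1.65466557e+02]), 'force': array([-0.23738635,  0.28967444, -0.66540114]), 'wrist_torque': array([ 0.01315999, -0.0017901 ,  0.00646512]), 'grip_width': 0.08713065398819671}
scene {'camera_matrix': array([[443.60096136,   0.        , 278.97476144],
       [  0.        , 443.60096136, 213.28959068],
       [  0.        ,   0.        ,   1.        ]]), 'k1': -0.0672476458871591, 'R': array([[-0.03655263,  0.99933037,  0.00164994],
       [ 0.82772699,  0.03120089, -0.56026292],
       [-0.55993923, -0.01911339, -0.82831319]]), 't': array([ 0.03713998, -0.44646865,  1.27729736])}
side {'camera_matrix': array([[432.60035499,   0.        , 272.68472153],
       [  0.        , 432.60035499, 209.65940898],
       [  0.        ,   0.        ,   1.        ]]), 'k1': 0.015481481187436674, 'R': array([[ 0.82670746, -0.56262625, -0.00254557],
       [-0.30072987, -0.43805125, -0.84715562],
       [ 0.4755169 ,  0.7011154 , -0.53133876]]), 't': array([-0.51685285,  0.25432768,  0.66912813])}
wrist {'camera_matrix': array([[299.96252876,   0.        , 282.05638058],
       [  0.        , 299.96252876, 213.59648888],
       [  0.        ,   0.        ,   1.        ]]), 'k1': 0.0033250185113430438, 'R': array([[ 0.2513564 ,  0.96789314, -0.00168402],
       [ 0.93152833, -0.24143949,  0.27195945],
       [ 0.2628211 , -0.06992746, -0.96230724]]), 't': array([-0.64888308, -0.03158597,  0.3899865 ])}
```

View pics/scene0.png

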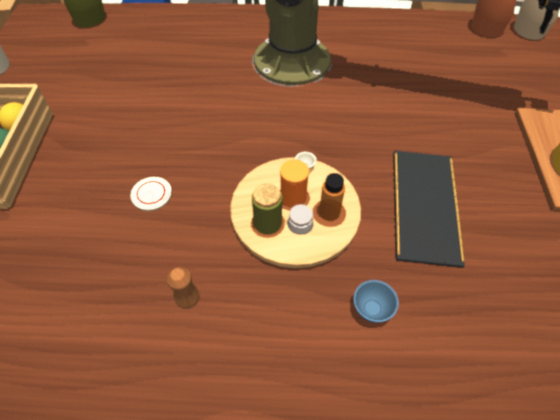

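View pics/side0.png

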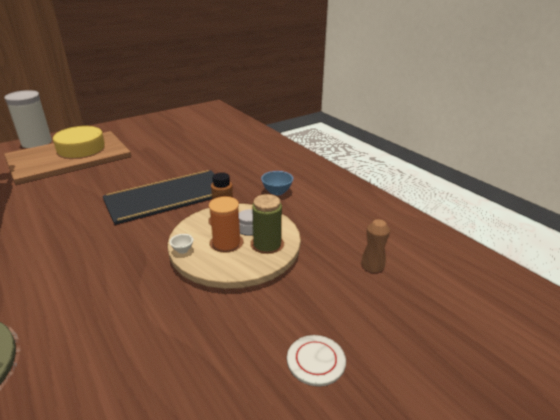

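View pics/wrist0.png

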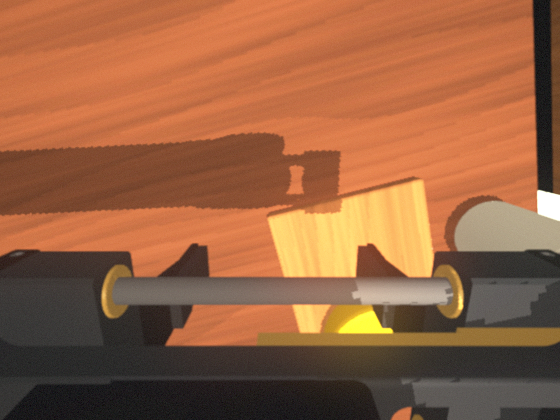

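Run:
```python
from h import *
a=cv2.imread("pics/scene0.png")
cv2.imwrite("pics/c1.png",cv2.resize(a[145:275,220:370],None,fx=5,fy=5,interpolation=cv2.INTER_CUBIC)[:600,:750])
b=cv2.imread("pics/side0.png")
cv2.imwrite("pics/c2.png",cv2.resize(b[165:285,160:310],None,fx=5,fy=5,interpolation=cv2.INTER_CUBIC))
c=np.hstack([cv2.resize(a[170:215,120:180],None,fx=5,fy=5,interpolation=cv2.INTER_CUBIC)])
cv2.imwrite("pics/c3.png",c)
cv2.imwrite("pics/c4.png",cv2.resize(a[145:270,385:470],None,fx=4,fy=4,interpolation=cv2.INTER_CUBIC))
```

```text
(no output)
```

View pics/c1.png

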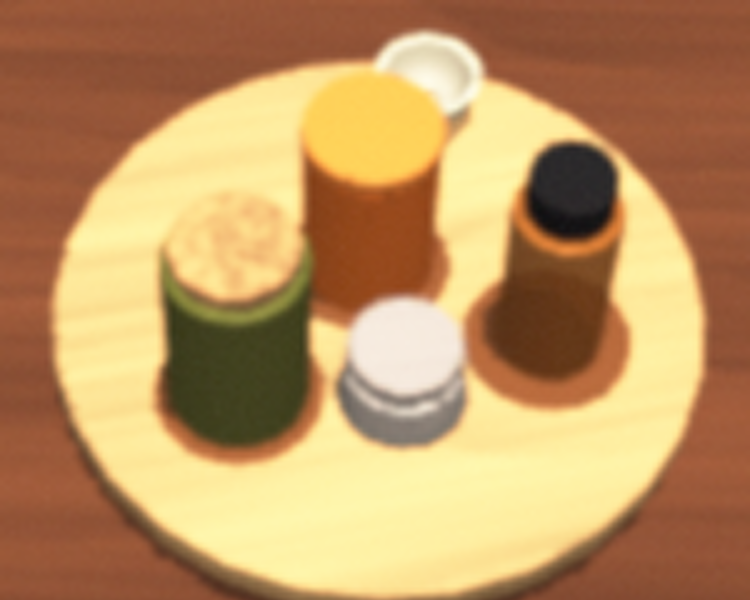

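View pics/c2.png

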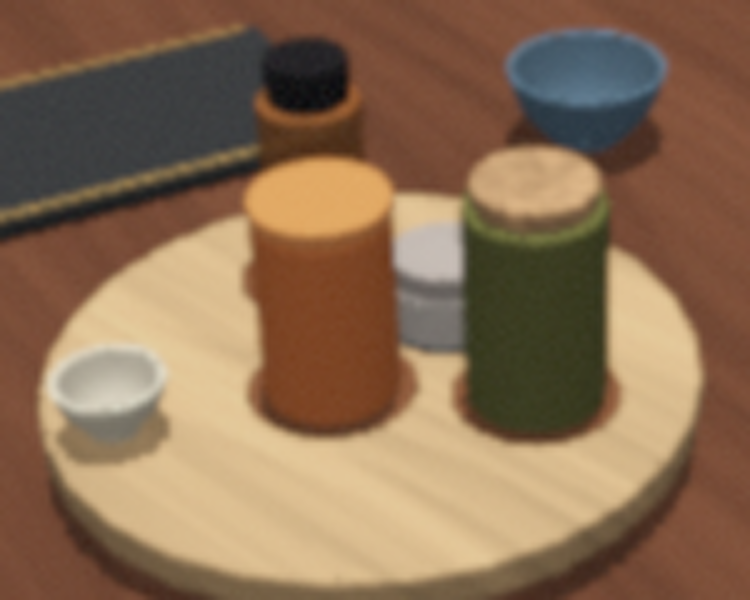

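View pics/c3.png

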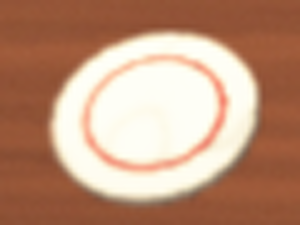

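View pics/c4.png

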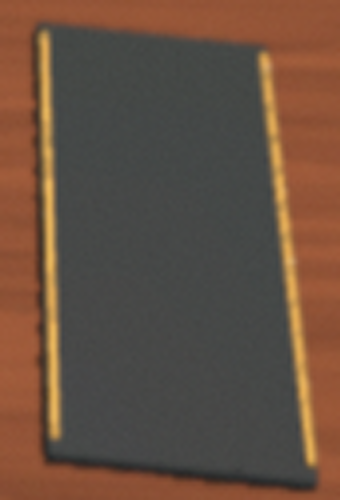

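Run:
```python
from h import *
S=lambda x,y,u0,v0,s:(u0+(x+.5)/s-.5, v0+(y+.5)/s-.5)
P=camera_params("scene");Q=camera_params("side")
pts={'jar':((234,247),(536,187),.134),'cont':((374,128),(320,200),.124),'bot':((575,181),(306,66),.142),'tin':((407,346),None,.066),'ram':((430,75),(108,382),.056)}
for k,(a,b,z) in pts.items():
    print(k,at_z("scene",*S(*a,220,145,5),z,P).round(4), at_z("side",*S(*b,160,165,5),z,Q).round(4) if b else '')
t=[at_z("scene",*S(x,y,385,145,4),.012,P)[:2] for x,y in [(38,27),(268,48),(315,468),(50,440)]]
print(np.round(t,4),np.mean(t,0), [np.linalg.norm(t[i]-t[(i+1)%4]).round(4) for i in range(4)])
print('coaster',at_z("scene",*S(155,116,120,170,5),.008,P), at_z("side",316,358,.008,Q))
print([ at_z("scene",*S(x,y,120,170,5),.008,P)[:2].round(4) for x,y in [(51,127),(258,100),(160,32),(145,200)]])
# turntable edge
pp=np.array([at_z("scene",*S(x,y,220,145,5),.03,P)[:2] for x,y in [(53,310),(705,330),(100,185),(640,180),(300,66),(220,85),(560,105)]])
A=np.c_[2*pp,np.ones(len(pp))];s=np.linalg.lstsq(A,(pp**2).sum(1),rcond=None)[0];print('tt',s[:2],np.sqrt(s[2]+s[0]**2+s[1]**2))
print('mill',at_z("scene",180,277,.1,P),'bowl',at_z("scene",376,299,.042,P), at_z("side",277,181,.042,Q))
```

```text
jar [ 0.5876 -0.0397  0.134 ] [ 0.5818 -0.0439  0.134 ]
cont [0.5191 0.0124 0.124 ] [0.515 0.01  0.124]
bot [0.5572 0.0893 0.142 ] [0.5493 0.0823 0.142 ]
tin [0.5842 0.0286 0.066 ] 
ram [0.4311 0.038  0.056 ] [0.4277 0.0353 0.056 ]
[[0.3578 0.2534]
 [0.3683 0.3914]
 [0.6531 0.3637]
 [0.6412 0.2285]] [0.50509017 0.30926849] [np.float64(0.1384), np.float64(0.2862), np.float64(0.1357), np.float64(0.2845)]
coaster [ 0.50053357 -0.30908365  0.008     ] [ 0.4968179  -0.31010522  0.008     ]
[array([ 0.5084, -0.3553]), array([ 0.4899, -0.2637]), array([ 0.4522, -0.3165]), array([ 0.5465, -0.3043])]
tt [0.53793555 0.01699159] 0.1389173261775763
mill [ 0.74970854 -0.1844883   0.1       ] bowl [0.75332645 0.17027414 0.042     ] [0.74483883 0.15592795 0.042     ]
```

```bash
cat >> h.py <<'E'
def go(x,y,z,yang=None):
    """print delta in tool axes to put TCP at world xyz, tool y at angle yang (deg)"""
    from scipy.spatial.transform import Rotation as Ro
    o=get_obs(); R=Ro.from_euler('xyz',o['tool_rot'],degrees=True).as_matrix()
    d=R.T@(np.array([x,y,z])-o['tool_pos'])
    cur=np.degrees(np.arctan2(R[1,1],R[0,1]))
    tw=0 if yang is None else -np.radians((yang-cur+180)%360-180)
    print('pos',o['tool_pos'].round(4),'yang',cur.round(2),'w',o['grip_width'].round(4),'q',o['qpos'].round(0),'t',o['time_s'],'F',o['force'].round(1)); print('DELTA',d.round(4),'twist',round(float(tw),4))
E
python3 -c "
from h import *
go(.517,.011,.25,103.5)"
```

```text
Traceback (most recent call last):
  File "h.py", line 19, in go
    print('pos',o['tool_pos'].round(4),'yang',cur.round(2),'w',o['grip_width'].round(4),'q',o['qpos'].round(0),'t',o['time_s'],'F',o['force'].round(1)); print('DELTA',d.round(4),'twist',round(float(tw),4))
                                                               ^^^^^^^^^^^^^^^^^^^^^
AttributeError: 'float' object has no attribute 'round'
```

```bash
sed -i "s/o\['grip_width'\].round(4)/round(o['grip_width'],4)/" h.py
python3 -c "
from h import *
go(.517,.011,.25,103.5)"
```

```text
pos [0.1631 0.6288 0.2217] yang 75.46 w 0.0868 q [-75.  18.  -4.  83.   1.  79.  -3.] t 0.15 F [ 0.3 -0.2  0.4]
DELTA [-0.4976 -0.5092 -0.0275] twist -0.4894
```

```bash
python3 -m handwheel '[[0.087,-0.014,-0.014,-0.02,-0.02],[0.087,-0.04,-0.04,-0.028,-0.05],[0.087,-0.07,-0.07,-0.028,-0.08],[0.087,-0.10,-0.10,-0.028,-0.11],[0.087,-0.13,-0.13,-0.028,-0.14],[0.087,-0.16,-0.16,-0.028,-0.17],[0.087,-0.19,-0.19,-0.028,-0.2],[0.087,-0.22,-0.22,-0.028,-0.23],[0.087,-0.25,-0.25,-0.028,-0.26],[0.087,-0.28,-0.28,-0.028,-0.29],[0.087,-0.31,-0.31,-0.028,-0.32],[0.087,-0.34,-0.345,-0.028,-0.35],[0.087,-0.37,-0.38,-0.028,-0.38],[0.087,-0.4,-0.41,-0.028,-0.41],[0.087,-0.43,-0.44,-0.028,-0.44],[0.087,-0.46,-0.47,-0.028,-0.47],[0.087,-0.485,-0.497,-0.028,-0.489],[0.087,-0.498,-0.509,-0.028,-0.489],[0.087,-0.498,-0.509,-0.028,-0.489]]'
python3 - <<'E'
from h import *
go(.517,.011,.082,103.5)
import pickle
pickle.dump(camera_params("wrist"),open("w1.pkl","wb"))
cv2.imwrite("pics/w1.png",read_camera("wrist"))
E
```

```text
time_s: 2.05
tool_pos: [0.5181, 0.0081, 0.2504]
tool_rot: [-179.9, -0.0, -166.8]
force: [0.0, 0.3, 0.1]
grip_width: 0.0867
pos [0.5181 0.0081 0.2504] yang 103.15 w 0.0867 q [-37.   1.  34. 100.  -0.  79. 100.] t 2.05 F [0.  0.3 0.1]
DELTA [0.0004 0.0033 0.1684] twist -0.006
```

View pics/w1.png

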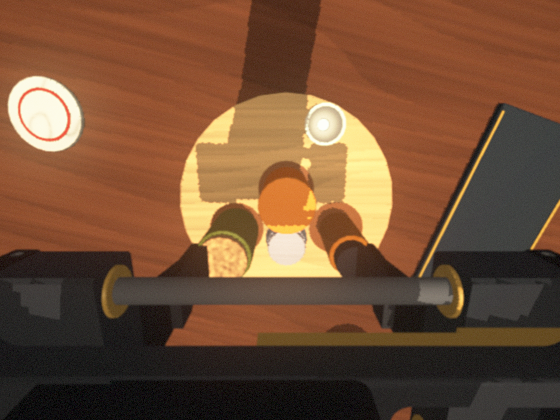

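Run:
```python
from h import *
a=cv2.imread("pics/w1.png")
cv2.imwrite("pics/w1c.png",cv2.resize(a[90:290,175:400],None,fx=3.5,fy=3,interpolation=cv2.INTER_CUBIC)[:600,:800])
cv2.imwrite("pics/w1d.png",cv2.resize(a[65:165,0:100],None,fx=5,fy=5,interpolation=cv2.INTER_CUBIC))
```

```text
(no output)
```

View pics/w1c.png

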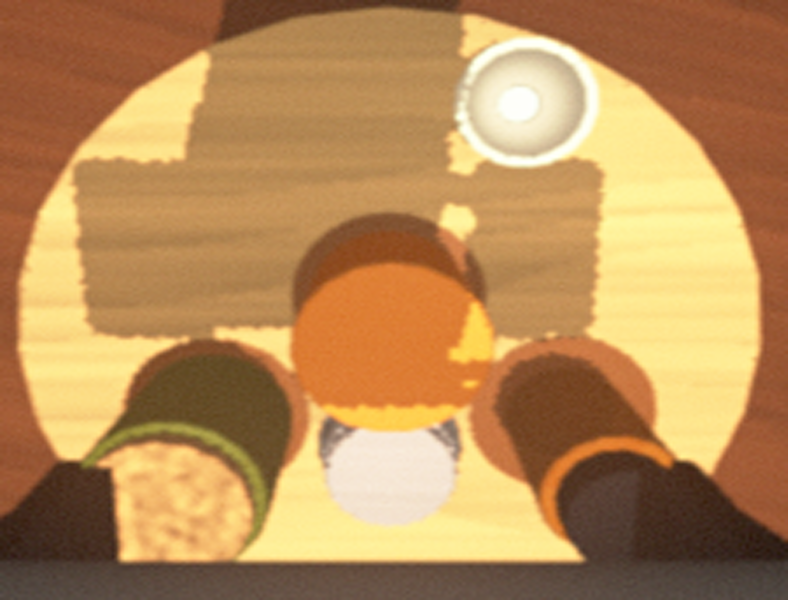

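View pics/w1d.png

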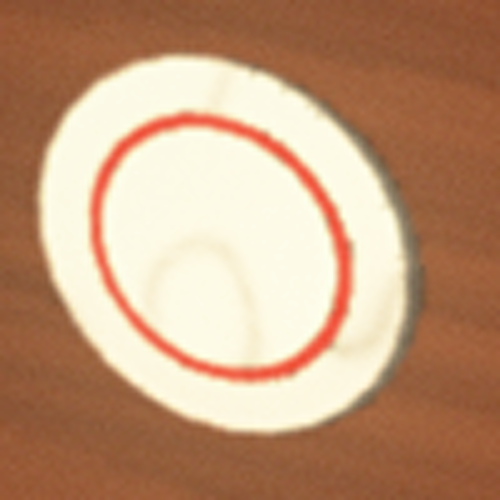

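Run:
```python
from h import *
import pickle
P=pickle.load(open("w1.pkl","rb"))
S=lambda x,y:(175+(x+.5)/3.5-.5, 90+(y+.5)/3-.5)
print('lid',at_z("wrist",*S(392.5,347),.124,P).round(4),[at_z("wrist",*S(x,y),.124,P).round(4)[:2] for x,y in [(291,347),(494,347),(392,262),(392,432)]])
print('tin',at_z("wrist",*S(390,468),.066,P).round(4))
print('ram',at_z("wrist",*S(529,102),.056,P).round(4))
pp=np.array([at_z("wrist",*S(x,y),.03,P)[:2] for x,y in [(18,300),(761,300),(390,7),(115,110),(640,85),(712,465),(55,460)]])
A=np.c_[2*pp,np.ones(len(pp))];s=np.linalg.lstsq(A,(pp**2).sum(1),rcond=None)[0];print('tt',s[:2],np.sqrt(s[2]+s[0]**2+s[1]**2))
U=lambda x,y:((x+.5)/5-.5,65+(y+.5)/5-.5)
pp=np.array([at_z("wrist",*U(x,y),.008,P)[:2] for x,y in [(40,200),(195,55),(407,290),(255,433),(350,135),(90,340)]])
A=np.c_[2*pp,np.ones(len(pp))];s=np.linalg.lstsq(A,(pp**2).sum(1),rcond=None)[0];print('coaster',s[:2],np.sqrt(s[2]+s[0]**2+s[1]**2),at_z("wrist",*U(222,247),.008,P))
t=[at_z("wrist",u,v,.012,P)[:2] for u,v in [(503,104),(432,250)]];print(t)
```

```text
lid [0.5144 0.0122 0.124 ] [array([ 0.5209, -0.0158]), array([0.5078, 0.0401]), array([0.487 , 0.0055]), array([0.5433, 0.0189])]
tin [0.5786 0.0274 0.066 ]
ram [0.4278 0.0381 0.056 ]
tt [0.53753148 0.01730792] 0.13867250245548016
coaster [ 0.49658612 -0.30825246] 0.04579358616159846 [ 0.49612334 -0.30913506  0.008     ]
[array([0.35283473, 0.25342297]), array([0.55840962, 0.23786792])]
```

```bash
python3 -c "
from h import *
go(.515,.012,.082,103.3)"
```

```text
pos [0.5174 0.0105 0.2503] yang 103.32 w 0.087 q [-37.   1.  34. 100.  -0.  79. 100.] t 2.1 F [ 0.9 -0.2 -0. ]
DELTA [0.0019 0.002  0.1683] twist 0.0003
```

```bash
python3 -m handwheel '[[0.08,0.002,0.002,0.02,0],[0.078,0.002,0.002,0.045,0],[0.078,0.002,0.002,0.07,0],[0.078,0.002,0.002,0.09,0],[0.078,0.002,0.002,0.11,0],[0.078,0.002,0.002,0.125,0],[0.078,0.002,0.002,0.14,0],[0.078,0.002,0.002,0.155,0],[0.078,0.002,0.002,0.165,0],[0.078,0.002,0.002,0.168,0],[0.078,0.002,0.002,0.168,0],[0.078,0.002,0.002,0.168,0]]' 25
python3 - <<'E'
from h import *
go(.515,.012,.082,103.3)
cv2.imwrite("pics/s1.png",np.hstack([read_camera("scene")[130:280,200:380],read_camera("side")[150:300,150:330]]).repeat(2,0).repeat(2,1))
E
```

```text
time_s: 3.3
tool_pos: [0.5155, 0.0133, 0.0832]
tool_rot: [180.0, 0.1, -166.5]
force: [0.4, -0.5, -0.1]
grip_width: 0.078
pos [0.5155 0.0133 0.0832] yang 103.5 w 0.078 q [-36.  10.  34. 113.  -6.  60. 105.] t 3.3 F [ 0.4 -0.5 -0.1]
DELTA [ 0.0008 -0.0012  0.0012] twist 0.0035
```

View pics/s1.png

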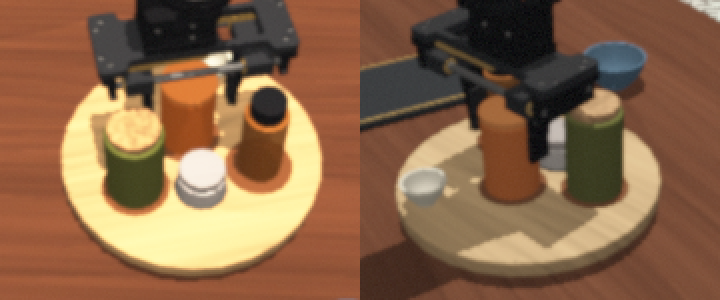

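```bash
python3 -m handwheel '[[0.07,0,0,0,0],[0.062,0,0,0,0],[0.056,0,0,0,0],[0.052,0,0,0,0],[0.05,0,0,0,0],[0.05,0,0,0,0],[0.05,0,0,0,0],[0.05,0,0,0,0]]' 25
python3 - <<'E'
from h import *
go(.416,.3165,.20,103.3)
E
```

```text
time_s: 4.2
tool_pos: [0.5153, 0.0127, 0.0827]
tool_rot: [-180.0, 0.0, -166.5]
force: [0.6, -0.8, 0.8]
grip_width: 0.0579
pos [0.5153 0.0127 0.0827] yang 103.47 w 0.0579 q [-35.  10.  34. 113.  -6.  59. 105.] t 4.2 F [ 0.6 -0.8  0.8]
DELTA [ 0.0257  0.3185 -0.1175] twist 0.003
```

```bash
python3 -m handwheel '[[0.05,0,0,-0.005,0],[0.05,0,0,-0.02,0],[0.05,0,0,-0.04,0],[0.05,0,0,-0.06,0],[0.05,0,0,-0.08,0],[0.05,0,0,-0.10,0],[0.05,0,0,-0.12,0],[0.05,0.002,0.01,-0.13,0],[0.05,0.004,0.03,-0.13,0],[0.05,0.006,0.06,-0.13,0],[0.05,0.008,0.09,-0.13,0],[0.05,0.01,0.12,-0.13,0],[0.05,0.012,0.15,-0.13,0],[0.05,0.014,0.18,-0.13,0],[0.05,0.017,0.21,-0.13,0],[0.05,0.02,0.24,-0.13,0],[0.05,0.022,0.27,-0.13,0],[0.05,0.024,0.295,-0.13,0],[0.05,0.0257,0.312,-0.13,0],[0.05,0.0257,0.3185,-0.13,0]]' 25
python3 - <<'E'
from h import *
go(.416,.3165,.0655,103.3)
E
```

```text
time_s: 6.2
tool_pos: [0.414, 0.3186, 0.2119]
tool_rot: [-180.0, -0.1, -166.3]
force: [-0.1, -0.7, -2.8]
grip_width: 0.0578
pos [0.414  0.3186 0.2119] yang 103.67 w 0.0578 q [-56.   3.  16. 103.  -1.  75.  64.] t 6.2 F [-0.1 -0.7 -2.8]
DELTA [-0.0017 -0.0025  0.1464] twist 0.0065
```

```bash
python3 -m handwheel '[[0.05,0,0,0.01,0],[0.05,0,0,0.03,0],[0.05,0,0,0.055,0],[0.05,0,0,0.08,0],[0.05,0,0,0.10,0],[0.05,0,0,0.115,0],[0.05,0,0,0.125,0],[0.05,0,0,0.133,0],[0.05,0,0,0.138,0],[0.05,0,0,0.14,0],[0.05,0,0,0.14,0],[0.05,0,0,0.14,0]]' 25
python3 - <<'E'
from h import *
go(.416,.3165,.0655,103.3)
cv2.imwrite("pics/s2.png",np.hstack([cv2.resize(read_camera("scene")[60:300,340:520],None,fx=2,fy=2),cv2.resize(read_camera("side")[60:300,60:240],None,fx=2,fy=2)]))
go(.416,.3165,.0655,103.3)
E
```

```text
time_s: 7.4
tool_pos: [0.4162, 0.317, 0.0731]
tool_rot: [180.0, 0.1, -166.5]
force: [0.0, 0.2, -1.6]
grip_width: 0.0582
pos [0.4162 0.317  0.0731] yang 103.48 w 0.0582 q [-55.  10.  16. 112.  -3.  58.  66.] t 7.4 F [ 0.   0.2 -1.6]
DELTA [ 0.0003 -0.0005  0.0076] twist 0.0032
pos [0.4162 0.317  0.0732] yang 103.48 w 0.0583 q [-55.  10.  16. 112.  -3.  58.  66.] t 7.5 F [-0.7  0.4 -2.3]
DELTA [ 0.0003 -0.0005  0.0077] twist 0.0032
```

View pics/s2.png

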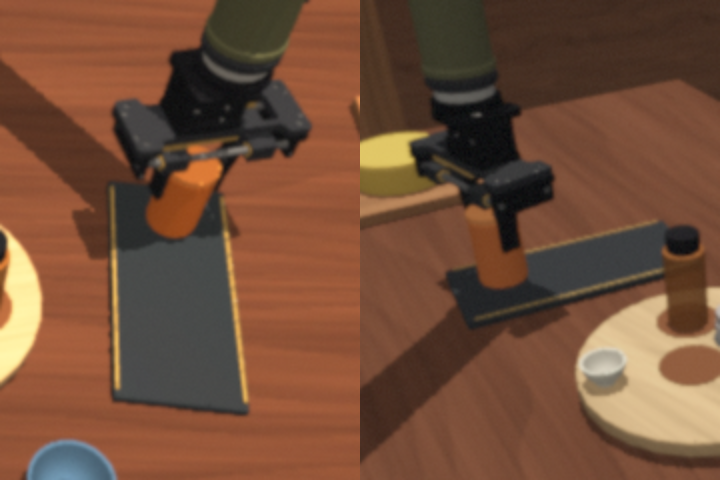

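```bash
python3 -m handwheel '[[0.05,0,0,0.003,0],[0.05,0,0,0.006,0],[0.05,0,0,0.0077,0],[0.05,0,0,0.0077,0],[0.05,0,0,0.0077,0]]' 25
```

```text
time_s: 8.0
tool_pos: [0.4158, 0.3167, 0.0648]
tool_rot: [-180.0, -0.0, -166.5]
force: [0.2, 0.3, -2.8]
grip_width: 0.0581
```

```bash
python3 -m handwheel '[[0.05,0,0,0.001,0],[0.05,0,0,0.001,0]]' 25
```

```text
time_s: 8.2
tool_pos: [0.4161, 0.3167, 0.0646]
tool_rot: [180.0, 0.0, -166.5]
force: [-1.2, -1.7, 4.6]
grip_width: 0.0578
```

Contact (force turned upward). Release and rise.

```bash
python3 -m handwheel '[[0.062,0,0,0,0],[0.07,0,0,0,0],[0.078,0,0,0,0],[0.078,0,0,0,0],[0.078,0,0,-0.01,0],[0.078,0,0,-0.04,0],[0.078,0,0,-0.07,0],[0.078,0,0,-0.1,0],[0.078,0,0,-0.13,0],[0.078,0,0,-0.14,0],[0.078,0,0,-0.14,0]]'
python3 - <<'E'
from h import *
go(.583,-.040,.21,103.4)
cv2.imwrite("pics/s3.png",np.hstack([cv2.resize(read_camera("scene")[100:300,220:500],None,fx=1.4,fy=1.8),cv2.resize(read_camera("side")[100:300,60:340],None,fx=1.4,fy=1.8)]))
E
```

```text
time_s: 9.3
tool_pos: [0.4167, 0.3174, 0.2058]
tool_rot: [179.9, 0.2, -166.5]
force: [0.2, -0.0, 0.4]
grip_width: 0.0781
pos [0.4167 0.3174 0.2058] yang 103.48 w 0.0781 q [-56.   3.  16. 103.  -1.  74.  64.] t 9.3 F [ 0.2 -0.   0.4]
DELTA [-0.0784 -0.3863 -0.0047] twist 0.0013
```

View pics/s3.png

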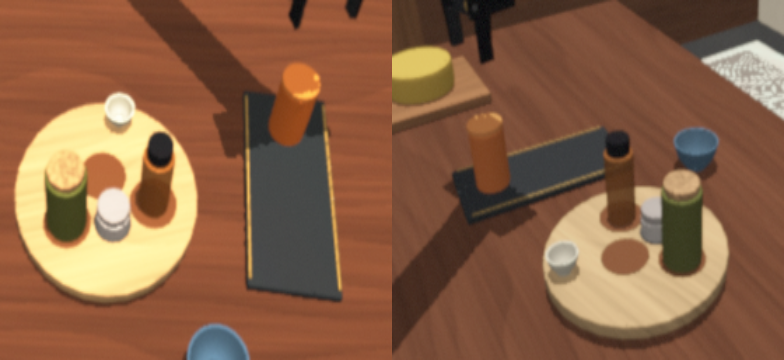

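```bash
python3 -c "
from h import *
go(.553,.088,.20,103.4)"
```

```text
pos [0.4154 0.3163 0.2029] yang 103.48 w 0.0783 q [-56.   3.  16. 103.  -1.  74.  64.] t 9.4 F [-0.6 -0.5 -0.1]
DELTA [-0.0806 -0.2541  0.003 ] twist 0.0014
```

```bash
python3 -m handwheel '[[0.07,-0.005,-0.015,0,0],[0.07,-0.015,-0.045,0,0],[0.07,-0.025,-0.08,0,0],[0.07,-0.035,-0.115,0,0],[0.07,-0.047,-0.15,0,0],[0.07,-0.058,-0.185,0,0],[0.07,-0.07,-0.22,0,0],[0.07,-0.078,-0.245,0,0],[0.07,-0.081,-0.254,0,0],[0.07,-0.081,-0.254,0,0],[0.07,-0.081,-0.254,0,0]]'
python3 - <<'E'
from h import *
go(.553,.088,.082,103.4)
import pickle
pickle.dump(camera_params("wrist"),open("w2.pkl","wb"))
cv2.imwrite("pics/w2.png",read_camera("wrist"))
E
```

```text
time_s: 10.5
tool_pos: [0.5528, 0.0902, 0.2029]
tool_rot: [179.9, -0.1, -166.4]
force: [0.9, 0.2, 0.4]
grip_width: 0.0699
pos [0.5528 0.0902 0.2029] yang 103.57 w 0.0699 q [-39.   8.  30.  99.  -4.  74.  95.] t 10.5 F [0.9 0.2 0.4]
DELTA [ 1.000e-04 -2.300e-03  1.209e-01] twist 0.003
```

View pics/w2.png

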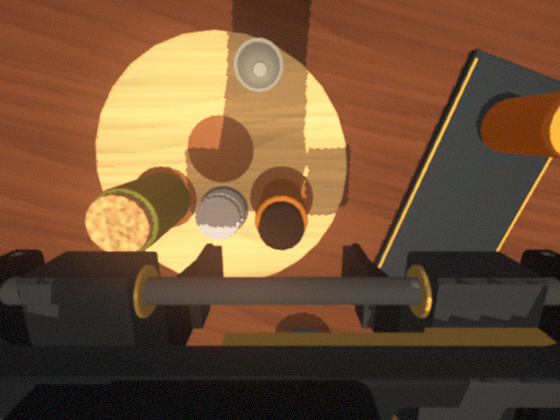

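Run:
```python
from h import *
import pickle
P=pickle.load(open("w2.pkl","rb"))
print('cap',at_z("wrist",282,226,.142,P).round(4));print('tin',at_z("wrist",220.5,214,.066,P).round(4));print('jar',at_z("wrist",118,223,.134,P).round(4))
print('padc',at_z("wrist",220,149,.03,P).round(4))
```

```text
cap [0.55   0.0899 0.142 ]
tin [0.5762 0.0309 0.066 ]
jar [ 0.5808 -0.0382  0.134 ]
padc [0.5154 0.0121 0.03  ]
```

```bash
python3 -m handwheel '[[0.07,0,0,0.015,0],[0.07,0,-0.001,0.035,0],[0.07,0.001,-0.001,0.055,0],[0.07,0.001,-0.001,0.075,0],[0.07,0.001,-0.001,0.09,0],[0.07,0.001,-0.001,0.105,0],[0.07,0.001,-0.001,0.115,0],[0.07,0.001,-0.001,0.121,0],[0.07,0.001,-0.001,0.121,0],[0.07,0.001,-0.001,0.121,0],[0.07,0.001,-0.001,0.121,0]]'
python3 - <<'E'
from h import *
go(.5515,.089,.082,103.4)
cv2.imwrite("pics/s4.png",np.hstack([cv2.resize(read_camera("scene")[100:280,220:420],None,fx=2,fy=2),cv2.resize(read_camera("side")[100:280,140:340],None,fx=2,fy=2)]))
E
```

```text
time_s: 11.65
tool_pos: [0.5538, 0.0875, 0.0837]
tool_rot: [180.0, 0.1, -166.5]
force: [-0.8, -0.1, -0.3]
grip_width: 0.0703
pos [0.5538 0.0875 0.0837] yang 103.47 w 0.0703 q [-37.  15.  29. 106.  -8.  61.  99.] t 11.65 F [-0.8 -0.1 -0.3]
DELTA [0.0018 0.002  0.0017] twist 0.0013
```

View pics/s4.png

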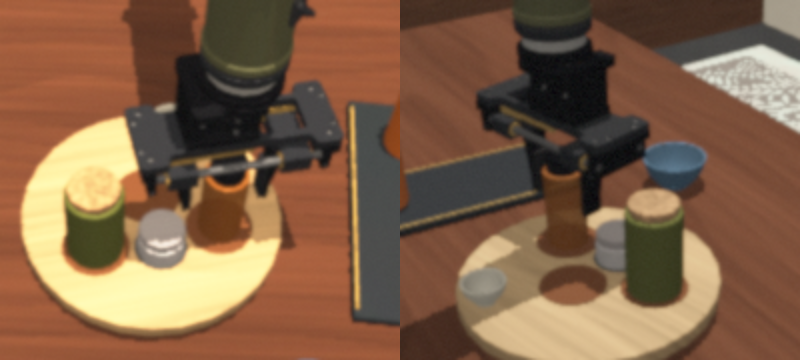

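Bottle lies between the fingers; nudge by 2 mm and close.

```bash
python3 -m handwheel '[[0.065,0.001,0.002,0.001,0],[0.058,0.001,0.002,0.001,0],[0.05,0.001,0.002,0.001,0],[0.045,0.001,0.002,0.001,0],[0.04,0.001,0.002,0.001,0],[0.038,0.001,0.002,0.001,0],[0.038,0.001,0.002,0.001,0],[0.038,0.001,0.002,0.001,0]]' 25
python3 - <<'E'
from h import *
go(.501,.309,.212,103.4)
E
```

```text
time_s: 12.55
tool_pos: [0.5517, 0.0891, 0.0819]
tool_rot: [180.0, 0.0, -166.5]
force: [-0.0, -0.2, -0.4]
grip_width: 0.0455
pos [0.5517 0.0891 0.0819] yang 103.48 w 0.0455 q [-37.  15.  29. 107.  -8.  61.  98.] t 12.55 F [-0.  -0.2 -0.4]
DELTA [-0.002   0.2257 -0.1301] twist 0.0014
```

```bash
python3 -m handwheel '[[0.038,0,0,-0.005,0],[0.038,0,0,-0.02,0],[0.038,0,0,-0.04,0],[0.038,0,0,-0.06,0],[0.038,0,0,-0.08,0],[0.038,0,0,-0.10,0],[0.038,0,0.01,-0.115,0],[0.038,0,0.03,-0.12,0],[0.038,0,0.06,-0.12,0],[0.038,0,0.09,-0.12,0],[0.038,-0.001,0.12,-0.12,0],[0.038,-0.002,0.15,-0.12,0],[0.038,-0.002,0.18,-0.12,0],[0.038,-0.002,0.205,-0.12,0],[0.038,-0.002,0.22,-0.12,0],[0.038,-0.002,0.226,-0.12,0],[0.038,-0.002,0.226,-0.12,0]]'
python3 - <<'E'
from h import *
go(.501,.309,.0639,103.4)
E
```

```text
time_s: 14.25
tool_pos: [0.5007, 0.3096, 0.2019]
tool_rot: [-180.0, -0.0, -166.5]
force: [0.4, -0.5, -3.6]
grip_width: 0.0457
pos [0.5007 0.3096 0.2019] yang 103.53 w 0.0457 q [-52.  12.  21.  95.  -4.  74.  73.] t 14.25 F [ 0.4 -0.5 -3.6]
DELTA [-0.0002 -0.0006  0.138 ] twist 0.0023
```

```bash
python3 -m handwheel '[[0.038,0,0,0.01,0],[0.038,0,0,0.03,0],[0.038,0,0,0.055,0],[0.038,0,0,0.08,0],[0.038,0,0,0.10,0],[0.038,0,0,0.115,0],[0.038,0,0,0.124,0],[0.038,0,0,0.13,0],[0.038,0,0,0.134,0],[0.038,0,0,0.136,0],[0.038,0,0,0.1375,0],[0.038,0,0,0.1375,0],[0.038,0,0,0.1375,0]]'
```

```text
time_s: 15.55
tool_pos: [0.5012, 0.3095, 0.0648]
tool_rot: [180.0, 0.0, -166.5]
force: [0.3, -0.6, -3.3]
grip_width: 0.0455
```

```bash
python3 -m handwheel '[[0.038,0,0,0.001,0],[0.038,0,0,0.002,0],[0.038,0,0,0.002,0]]'
```

```text
time_s: 15.85
tool_pos: [0.5013, 0.3096, 0.0639]
tool_rot: [180.0, 0.1, -166.5]
force: [-2.5, -1.6, 5.5]
grip_width: 0.0456
```

Contact; release, rise.

```bash
python3 -m handwheel '[[0.05,0,0,0,0],[0.06,0,0,0,0],[0.07,0,0,0,0],[0.07,0,0,0,0],[0.07,0,0,-0.01,0],[0.07,0,0,-0.04,0],[0.07,0,0,-0.07,0],[0.07,0,0,-0.1,0],[0.07,0,0,-0.13,0],[0.07,0,0,-0.14,0],[0.07,0,0,-0.14,0],[0.07,0,0,-0.14,0]]'
python3 - <<'E'
from h import *
go(.582,-.040,.205,103.4)
cv2.imwrite("pics/s5.png",np.hstack([cv2.resize(read_camera("scene")[100:300,220:500],None,fx=1.4,fy=1.8),cv2.resize(read_camera("side")[100:300,60:340],None,fx=1.4,fy=1.8)]))
E
```

```text
time_s: 17.05
tool_pos: [0.5004, 0.309, 0.2014]
tool_rot: [-180.0, -0.1, -166.5]
force: [-0.2, -0.8, 0.6]
grip_width: 0.0699
pos [0.5004 0.309  0.2014] yang 103.48 w 0.0699 q [-52.  12.  21.  95.  -4.  74.  73.] t 17.05 F [-0.2 -0.8  0.6]
DELTA [ 0.002  -0.3584 -0.0035] twist 0.0014
```

View pics/s5.png

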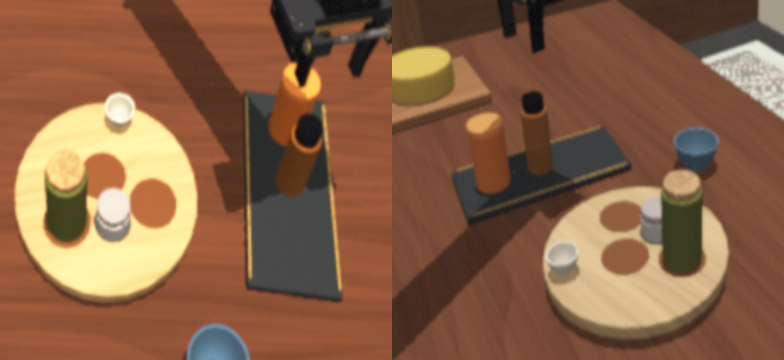

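```bash
python3 -m handwheel '[[0.085,0,-0.015,-0.003,0],[0.085,0,-0.045,-0.003,0],[0.085,0.001,-0.08,-0.003,0],[0.085,0.001,-0.115,-0.003,0],[0.085,0.001,-0.15,-0.003,0],[0.085,0.001,-0.185,-0.003,0],[0.085,0.001,-0.22,-0.003,0],[0.085,0.002,-0.255,-0.003,0],[0.085,0.002,-0.29,-0.003,0],[0.085,0.002,-0.325,-0.003,0],[0.085,0.002,-0.348,-0.003,0],[0.085,0.002,-0.358,-0.003,0],[0.085,0.002,-0.358,-0.003,0],[0.085,0.002,-0.358,-0.003,0]]'
python3 - <<'E'
from h import *
go(.582,-.040,.082,103.4)
import pickle
pickle.dump(camera_params("wrist"),open("w3.pkl","wb"))
cv2.imwrite("pics/w3.png",read_camera("wrist"))
E
```

```text
time_s: 18.55
tool_pos: [0.5821, -0.0381, 0.205]
tool_rot: [179.9, -0.0, -166.5]
force: [-0.2, -0.1, 0.8]
grip_width: 0.085
pos [ 0.5821 -0.0381  0.205 ] yang 103.54 w 0.085 q [-29.  12.  35.  96.  -7.  75. 111.] t 18.55 F [-0.2 -0.1  0.8]
DELTA [ 0.0004 -0.002   0.123 ] twist 0.0024
```

View pics/w3.png

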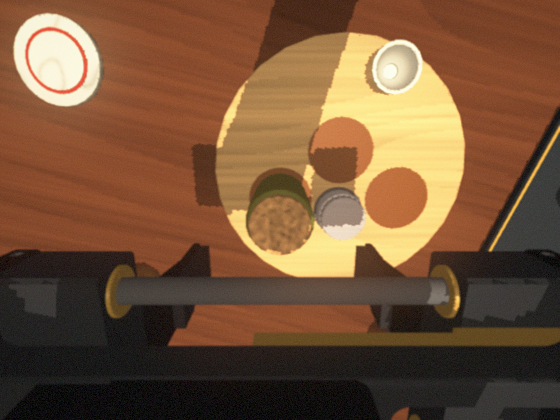

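Run:
```python
from h import *
import pickle
P=pickle.load(open("w3.pkl","rb"))
print('jar',at_z("wrist",280,224,.134,P).round(4));print('tin',at_z("wrist",340,214,.066,P).round(4));print('coaster',at_z("wrist",56,60,.008,P).round(4));print('padb',at_z("wrist",396.5,197,.03,P).round(4))
go(.582,-.040,.082,103.4)
```

```text
jar [ 0.5812 -0.0396  0.134 ]
tin [0.5773 0.0232 0.066 ]
coaster [ 0.4961 -0.3095  0.008 ]
padb [0.5509 0.0899 0.03  ]
pos [ 0.5822 -0.0374  0.205 ] yang 103.61 w 0.0849 q [-29.  12.  35.  96.  -7.  75. 111.] t 18.6 F [-0.1  0.6 -0.1]
DELTA [ 0.0007 -0.0026  0.123 ] twist 0.0036
```

```bash
python3 -m handwheel '[[0.085,0.001,-0.001,0.015,0],[0.085,0.001,-0.002,0.035,0],[0.085,0.001,-0.002,0.055,0],[0.085,0.001,-0.002,0.075,0],[0.085,0.001,-0.002,0.09,0],[0.085,0.001,-0.002,0.105,0],[0.085,0.001,-0.002,0.115,0],[0.085,0.001,-0.002,0.121,0],[0.085,0.001,-0.002,0.123,0],[0.085,0.001,-0.002,0.123,0],[0.085,0.001,-0.002,0.123,0],[0.085,0.001,-0.002,0.123,0]]'
python3 - <<'E'
from h import *
go(.5815,-.040,.082,103.4)
cv2.imwrite("pics/s6.png",np.hstack([cv2.resize(read_camera("scene")[100:280,200:400],None,fx=2,fy=2),cv2.resize(read_camera("side")[100:280,140:340],None,fx=2,fy=2)]))
E
```

```text
time_s: 19.8
tool_pos: [0.5824, -0.0415, 0.0831]
tool_rot: [-180.0, 0.1, -166.5]
force: [0.4, 0.0, 0.2]
grip_width: 0.085
pos [ 0.5824 -0.0415  0.0831] yang 103.47 w 0.085 q [-27.  18.  34. 103. -12.  62. 114.] t 19.8 F [0.4 0.  0.2]
DELTA [0.0006 0.0017 0.0011] twist 0.0013
```

View pics/s6.png

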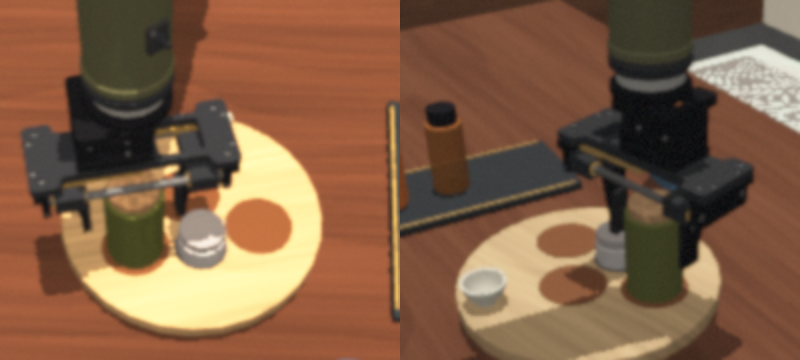

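```bash
python3 -m handwheel '[[0.078,0.001,0.002,0.001,0],[0.07,0.001,0.002,0.001,0],[0.063,0.001,0.002,0.001,0],[0.058,0.001,0.002,0.001,0],[0.053,0.001,0.002,0.001,0],[0.05,0.001,0.002,0.001,0],[0.05,0.001,0.002,0.001,0],[0.05,0.001,0.002,0.001,0]]' 30
python3 - <<'E'
from h import *
go(.586,.3016,.20,103.4)
E
```

```text
time_s: 20.7
tool_pos: [0.5807, -0.0405, 0.0815]
tool_rot: [-179.9, 0.0, -166.6]
force: [0.9, -2.9, 1.4]
grip_width: 0.0588
pos [ 0.5807 -0.0405  0.0815] yang 103.45 w 0.0588 q [-27.  18.  34. 104. -11.  61. 114.] t 20.7 F [ 0.9 -2.9  1.4]
DELTA [-0.0847  0.3314 -0.1187] twist 0.0008
```

```bash
python3 -m handwheel '[[0.05,0,0,-0.005,0],[0.05,0,0,-0.02,0],[0.05,0,0,-0.04,0],[0.05,0,0,-0.06,0],[0.05,0,0,-0.08,0],[0.05,0,0,-0.10,0],[0.05,-0.003,0.01,-0.115,0],[0.05,-0.008,0.03,-0.12,0],[0.05,-0.015,0.06,-0.12,0],[0.05,-0.023,0.09,-0.12,0],[0.05,-0.03,0.12,-0.12,0],[0.05,-0.038,0.15,-0.12,0],[0.05,-0.046,0.18,-0.12,0],[0.05,-0.054,0.21,-0.12,0],[0.05,-0.062,0.24,-0.12,0],[0.05,-0.069,0.27,-0.12,0],[0.05,-0.076,0.3,-0.12,0],[0.05,-0.082,0.32,-0.12,0],[0.05,-0.085,0.33,-0.12,0],[0.05,-0.085,0.3314,-0.12,0]]'
python3 - <<'E'
from h import *
go(.586,.3016,.0635,103.4)
E
```

```text
time_s: 22.7
tool_pos: [0.5854, 0.3038, 0.2011]
tool_rot: [-180.0, -0.0, -166.4]
force: [-0.7, -0.2, -4.4]
grip_width: 0.0595
pos [0.5854 0.3038 0.2011] yang 103.6 w 0.0595 q [-49.  21.  25.  84.  -9.  77.  80.] t 22.7 F [-0.7 -0.2 -4.4]
DELTA [-0.0002 -0.0022  0.1376] twist 0.0035
```

```bash
python3 -m handwheel '[[0.05,0,0,0.01,0],[0.05,0,0,0.03,0],[0.05,0,0,0.055,0],[0.05,0,0,0.08,0],[0.05,0,0,0.10,0],[0.05,0,0,0.115,0],[0.05,0,0,0.124,0],[0.05,0,0,0.13,0],[0.05,0,0,0.134,0],[0.05,0,0,0.136,0],[0.05,0,0,0.1375,0],[0.05,0,0,0.1375,0],[0.05,0,0,0.1375,0]]'
```

```text
time_s: 24.0
tool_pos: [0.5862, 0.3025, 0.0643]
tool_rot: [180.0, 0.0, -166.5]
force: [0.6, 0.3, -3.5]
grip_width: 0.0596
```

```bash
python3 -m handwheel '[[0.05,0,0,0.001,0],[0.05,0,0,0.002,0],[0.05,0,0,0.002,0]]'
```

```text
time_s: 24.3
tool_pos: [0.5863, 0.3025, 0.0635]
tool_rot: [180.0, 0.1, -166.5]
force: [-2.8, -1.3, 5.1]
grip_width: 0.0595
```

```bash
python3 -m handwheel '[[0.064,0,0,0,0],[0.074,0,0,0,0],[0.085,0,0,0,0],[0.085,0,0,0,0],[0.085,0,0,-0.01,0],[0.085,0,0,-0.04,0],[0.085,0,0,-0.07,0],[0.085,0,0,-0.1,0],[0.085,0,0,-0.13,0],[0.085,0,0,-0.14,0],[0.085,0,0,-0.14,0],[0.085,0,0,-0.14,0]]'
python3 - <<'E'
from h import *
go(.579,.0275,.205,103.4)
cv2.imwrite("pics/s7.png",np.hstack([cv2.resize(read_camera("scene")[100:300,220:500],None,fx=1.4,fy=1.8),cv2.resize(read_camera("side")[100:300,60:340],None,fx=1.4,fy=1.8)]))
E
```

```text
time_s: 25.5
tool_pos: [0.5853, 0.3021, 0.2008]
tool_rot: [-180.0, -0.1, -166.5]
force: [-0.1, 0.2, 0.1]
grip_width: 0.085
pos [0.5853 0.3021 0.2008] yang 103.48 w 0.085 q [-49.  21.  25.  84.  -9.  77.  80.] t 25.5 F [-0.1  0.2  0.1]
DELTA [ 0.0702 -0.2656 -0.004 ] twist 0.0014
```

View pics/s7.png

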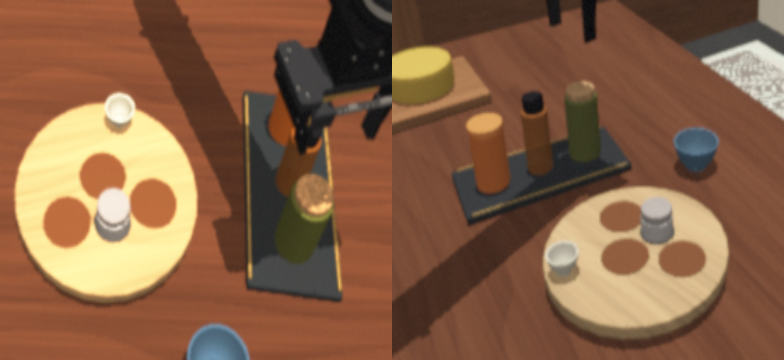

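```bash
python3 -m handwheel '[[0.08,0.003,-0.015,-0.004,0],[0.08,0.01,-0.045,-0.004,0],[0.08,0.02,-0.08,-0.004,0],[0.08,0.03,-0.115,-0.004,0],[0.08,0.04,-0.15,-0.004,0],[0.08,0.049,-0.185,-0.004,0],[0.08,0.058,-0.22,-0.004,0],[0.08,0.066,-0.25,-0.004,0],[0.08,0.07,-0.2655,-0.004,0],[0.08,0.07,-0.2655,-0.004,0],[0.08,0.07,-0.2655,-0.004,0],[0.08,0.07,-0.2655,-0.004,0]]'
python3 - <<'E'
from h import *
go(.579,.0275,.036,103.4)
import pickle
pickle.dump(camera_params("wrist"),open("w4.pkl","wb"))
cv2.imwrite("pics/w4.png",read_camera("wrist"))
E
```

```text
time_s: 26.8
tool_pos: [0.5797, 0.0304, 0.2056]
tool_rot: [179.9, -0.0, -166.3]
force: [-0.7, 1.1, -0.0]
grip_width: 0.08
pos [0.5797 0.0304 0.2056] yang 103.67 w 0.08 q [-34.  11.  33.  96.  -6.  75. 103.] t 26.8 F [-0.7  1.1 -0. ]
DELTA [ 0.0013 -0.0028  0.1696] twist 0.0047
```

View pics/w4.png

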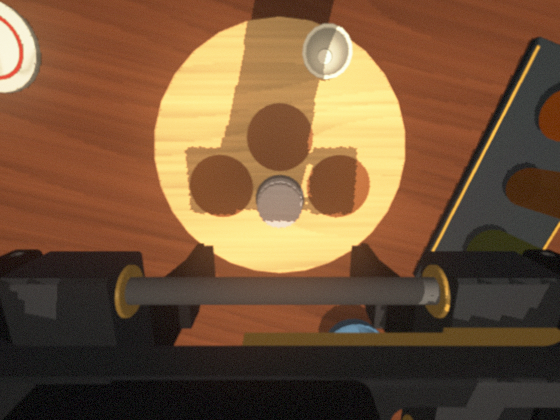

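Run:
```python
from h import *
import pickle
P=pickle.load(open("w4.pkl","rb"))
print('tin',at_z("wrist",280,203,.066,P).round(4))
for u,v in [(280,136.5),(221,185),(339,186)]: print('pad',at_z("wrist",u,v,.03,P).round(4))
go(.579,.0275,.036,103.4)
```

```text
tin [0.5782 0.0283 0.066 ]
pad [0.5145 0.0127 0.03  ]
pad [ 0.5821 -0.0399  0.03  ]
pad [0.5516 0.0907 0.03  ]
pos [0.5797 0.0303 0.2056] yang 103.67 w 0.08 q [-34.  11.  33.  96.  -6.  75. 103.] t 26.85 F [-0.4  0.2 -0.2]
DELTA [ 0.0013 -0.0026  0.1696] twist 0.0048
```

```bash
python3 -m handwheel '[[0.076,0.001,-0.001,0.02,0],[0.076,0.001,-0.002,0.045,0],[0.076,0.001,-0.002,0.07,0],[0.076,0.001,-0.002,0.095,0],[0.076,0.001,-0.002,0.115,0],[0.076,0.001,-0.002,0.13,0],[0.076,0.001,-0.002,0.145,0],[0.076,0.001,-0.002,0.155,0],[0.076,0.001,-0.002,0.163,0],[0.076,0.001,-0.002,0.168,0],[0.076,0.001,-0.002,0.168,0],[0.076,0.001,-0.002,0.168,0]]'
python3 - <<'E'
from h import *
go(.579,.028,.036,103.4)
cv2.imwrite("pics/s8.png",np.hstack([cv2.resize(read_camera("scene")[100:280,200:400],None,fx=2,fy=2),cv2.resize(read_camera("side")[100:280,140:340],None,fx=2,fy=2)]))
E
```

```text
time_s: 28.05
tool_pos: [0.5796, 0.0256, 0.0383]
tool_rot: [-180.0, 0.1, -166.5]
force: [0.5, -0.3, -0.1]
grip_width: 0.076
pos [0.5796 0.0256 0.0383] yang 103.47 w 0.076 q [-31.  21.  31. 106. -13.  57. 108.] t 28.05 F [ 0.5 -0.3 -0.1]
DELTA [0.     0.0025 0.0023] twist 0.0012
```

View pics/s8.png

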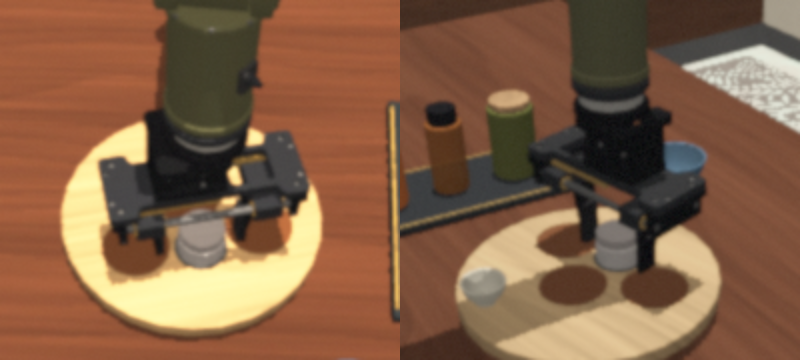

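```bash
python3 -m handwheel '[[0.07,0,0.0025,0.001,0],[0.063,0,0.0025,0.001,0],[0.055,0,0.0025,0.001,0],[0.05,0,0.0025,0.001,0],[0.045,0,0.0025,0.001,0],[0.04,0,0.0025,0.001,0],[0.04,0,0.0025,0.001,0],[0.04,0,0.0025,0.001,0]]' 20
python3 - <<'E'
from h import *
go(.497,-.309,.14,73.4)
E
```

```text
time_s: 28.95
tool_pos: [0.5787, 0.0279, 0.0369]
tool_rot: [-180.0, 0.0, -166.5]
force: [0.6, -1.3, 0.1]
grip_width: 0.0493
pos [0.5787 0.0279 0.0369] yang 103.47 w 0.0493 q [-31.  21.  31. 106. -13.  57. 108.] t 28.95 F [ 0.6 -1.3  0.1]
DELTA [ 0.1579 -0.3086 -0.1031] twist 0.5248
```

```bash
python3 -m handwheel '[[0.04,0,0,-0.005,0],[0.04,0,0,-0.02,0],[0.04,0,0,-0.04,0],[0.04,0,0,-0.06,0],[0.04,0,0,-0.08,0],[0.04,0.005,-0.01,-0.095,0.02],[0.04,0.015,-0.03,-0.1,0.06],[0.04,0.03,-0.058,-0.1,0.1],[0.04,0.045,-0.088,-0.1,0.15],[0.04,0.06,-0.117,-0.1,0.2],[0.04,0.075,-0.146,-0.1,0.25],[0.04,0.09,-0.176,-0.1,0.3],[0.04,0.105,-0.205,-0.1,0.35],[0.04,0.12,-0.234,-0.1,0.4],[0.04,0.135,-0.264,-0.1,0.45],[0.04,0.147,-0.288,-0.1,0.5],[0.04,0.155,-0.303,-0.1,0.52],[0.04,0.158,-0.3085,-0.1,0.52],[0.04,0.158,-0.3085,-0.1,0.52],[0.04,0.158,-0.3085,-0.1,0.52]]'
python3 - <<'E'
from h import *
go(.497,-.309,.0149,None)
import pickle
pickle.dump(camera_params("wrist"),open("w5.pkl","wb"))
cv2.imwrite("pics/w5.png",read_camera("wrist"))
E
```

```text
time_s: 30.95
tool_pos: [0.4971, -0.3074, 0.1365]
tool_rot: [179.9, -0.0, 163.8]
force: [0.5, 0.3, -1.1]
grip_width: 0.0491
pos [ 0.4971 -0.3074  0.1365] yang 73.77 w 0.0491 q [-10.  18.  47. 100. -14.  68. 114.] t 30.95 F [ 0.5  0.3 -1.1]
DELTA [-0.0004 -0.0017  0.1216] twist 0.0
```

View pics/w5.png

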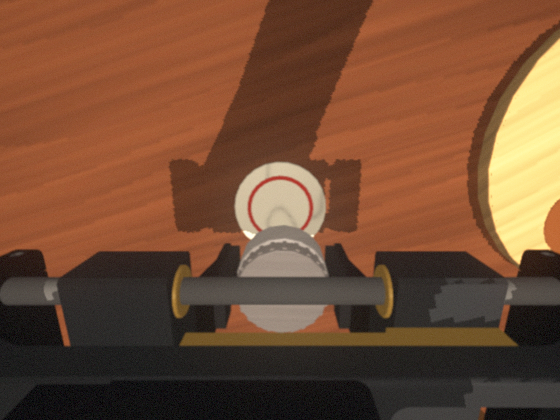

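Run:
```python
from h import *
import pickle
P=pickle.load(open("w5.pkl","rb"))
pp=np.array([at_z("wrist",u,v,.008,P)[:2] for u,v in [(235,205),(326,204),(280,162),(247,177),(314,177),(238,220),(322,220)]])
from scipy.optimize import least_squares
r=least_squares(lambda c:np.hypot(*(pp-c).T)-.046,pp.mean(0));print(r.x,r.fun.round(4))
go(.497,-.309,.0149,73.8)
```

```text
[ 0.49749519 -0.30947749] [-0.0008 -0.0003 -0.     -0.0008 -0.0005 -0.0016 -0.0023]
pos [ 0.4974 -0.3071  0.1366] yang 73.82 w 0.0497 q [-10.  18.  47. 100. -14.  68. 114.] t 31.0 F [ 0.4 -0.8 -1.9]
DELTA [-0.0002 -0.002   0.1217] twist 0.0003
```

```bash
python3 -m handwheel '[[0.04,0,-0.001,0.01,0],[0.04,0,-0.002,0.03,0],[0.04,0,-0.002,0.055,0],[0.04,0,-0.002,0.075,0],[0.04,0,-0.002,0.09,0],[0.04,0,-0.002,0.102,0],[0.04,0,-0.002,0.11,0],[0.04,0,-0.002,0.115,0],[0.04,0,-0.002,0.119,0],[0.04,0,-0.002,0.1205,0],[0.04,0,-0.002,0.1205,0],[0.04,0,-0.002,0.1205,0]]'
```

```text
time_s: 32.2
tool_pos: [0.4966, -0.3109, 0.0168]
tool_rot: [180.0, 0.1, 163.7]
force: [-0.4, -0.3, -1.9]
grip_width: 0.0495
```

```bash
python3 -m handwheel '[[0.04,0,0.001,0.001,0],[0.04,0,0.001,0.001,0],[0.04,0,0.001,0.002,0],[0.04,0,0.001,0.002,0]]'
```

```text
time_s: 32.6
tool_pos: [0.4969, -0.3097, 0.0149]
tool_rot: [180.0, 0.0, 163.7]
force: [-0.9, 1.7, 4.2]
grip_width: 0.0493
```

```bash
python3 -m handwheel '[[0.04,0,0,0.0005,0],[0.04,0,0,0.0005,0]]'
```

```text
time_s: 32.8
tool_pos: [0.4969, -0.3097, 0.0149]
tool_rot: [179.9, 0.0, 163.7]
force: [-3.1, 2.0, 7.7]
grip_width: 0.0494
```

Contact. Release and rise.

```bash
python3 -m handwheel '[[0.055,0,0,0,0],[0.065,0,0,0,0],[0.076,0,0,0,0],[0.076,0,0,0,0],[0.076,0,0,-0.01,0],[0.076,0,0,-0.04,0],[0.076,0,0,-0.08,0],[0.076,0,0,-0.12,0],[0.076,0,0,-0.16,0],[0.076,0,0,-0.185,0],[0.076,0,0,-0.19,0],[0.076,0,0,-0.19,0],[0.076,0,0,-0.19,0]]'
python3 - <<'E'
from h import *
go(.5863,.3025,.205,103.47)
import pickle
P=camera_params("wrist");w=read_camera("wrist");pickle.dump(P,open("w6.pkl","wb"))
cv2.imwrite("pics/w6.png",w)
cv2.imwrite("pics/s9.png",np.hstack([cv2.resize(read_camera("scene")[140:280,100:500],None,fx=1.9,fy=1.9)]))
E
```

```text
time_s: 34.1
tool_pos: [0.4959, -0.3092, 0.2025]
tool_rot: [180.0, -0.1, 163.7]
force: [-0.8, -0.9, 0.1]
grip_width: 0.0763
pos [ 0.4959 -0.3092  0.2025] yang 73.68 w 0.0763 q [-12.  14.  48.  96. -11.  75. 112.] t 34.1 F [-0.8 -0.9  0.1]
DELTA [ 0.0851  0.6124 -0.002 ] twist -0.5199
```

View pics/w6.png

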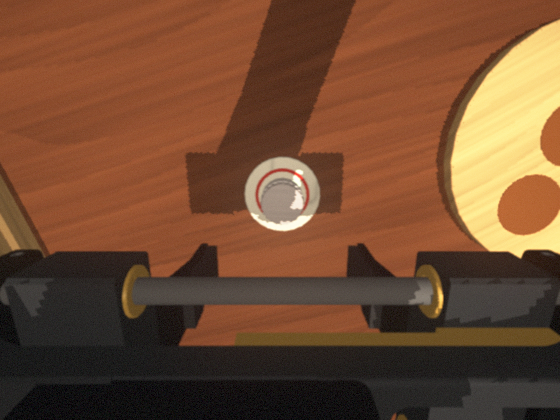

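View pics/s9.png

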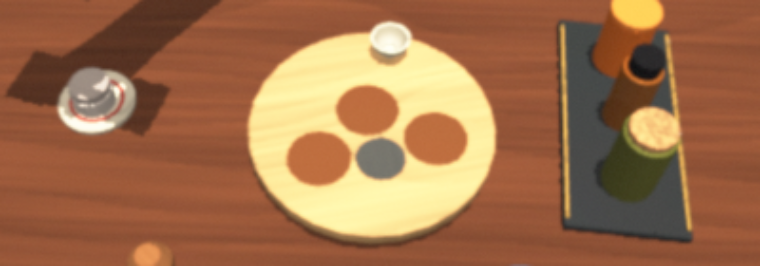

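Run:
```python
from h import *
import pickle
P=pickle.load(open("w6.pkl","rb"))
a=cv2.imread("pics/w6.png");cv2.imwrite("pics/w6c.png",cv2.resize(a[150:240,235:330],None,fx=6,fy=6,interpolation=cv2.INTER_CUBIC))
print(at_z("wrist",283.5,202,.044,P),at_z("wrist",282.5,194,.008,P))
c=proj("wrist",[[.497,-.309,.008],[.497,-.309,.044]],P);print(c)
```

```text
[ 0.49753443 -0.30818898  0.044     ] [ 0.49596032 -0.30879729  0.008     ]
[[282.58044565 194.85399543]
 [282.65268404 201.7470579 ]]
```

View pics/w6c.png

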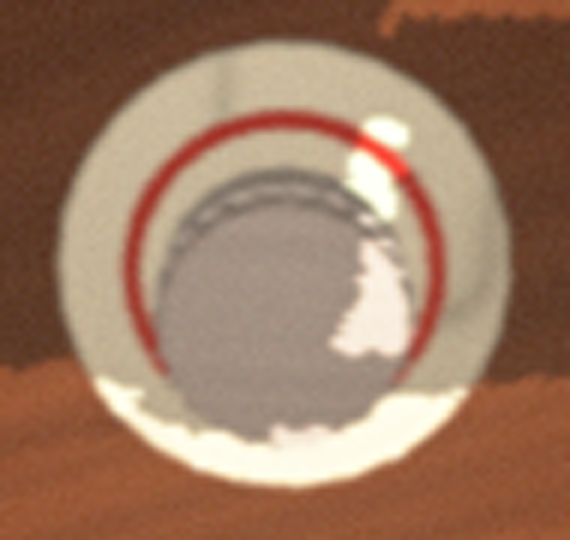

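```bash
python3 -m handwheel '[[0.085,0.002,0.015,-0.002,-0.02],[0.085,0.006,0.045,-0.002,-0.05],[0.085,0.011,0.08,-0.002,-0.08],[0.085,0.017,0.12,-0.002,-0.12],[0.085,0.022,0.16,-0.002,-0.16],[0.085,0.028,0.2,-0.002,-0.2],[0.085,0.033,0.24,-0.002,-0.23],[0.085,0.039,0.28,-0.002,-0.26],[0.085,0.044,0.32,-0.002,-0.29],[0.085,0.05,0.36,-0.002,-0.32],[0.085,0.056,0.4,-0.002,-0.35],[0.085,0.061,0.44,-0.002,-0.38],[0.085,0.067,0.48,-0.002,-0.41],[0.085,0.072,0.52,-0.002,-0.44],[0.085,0.078,0.56,-0.002,-0.47],[0.085,0.082,0.59,-0.002,-0.5],[0.085,0.085,0.607,-0.002,-0.52],[0.085,0.085,0.612,-0.002,-0.52],[0.085,0.085,0.612,-0.002,-0.52],[0.085,0.085,0.612,-0.002,-0.52]]'
python3 - <<'E'
from h import *
go(.5863,.3025,.0635,103.47)
cv2.imwrite("pics/w7.png",read_camera("wrist"))
go(.5863,.3025,.0635,103.47)
E
```

```text
time_s: 36.2
tool_pos: [0.5874, 0.299, 0.206]
tool_rot: [-179.9, -0.0, -166.7]
force: [0.2, 0.1, 0.1]
grip_width: 0.0849
pos [0.5874 0.299  0.206 ] yang 103.31 w 0.0849 q [-48.  21.  24.  84.  -8.  77.  80.] t 36.2 F [0.2 0.1 0.1]
DELTA [0.0003 0.0038 0.1425] twist -0.0028
pos [0.5875 0.299  0.2062] yang 103.29 w 0.0852 q [-48.  21.  24.  84.  -8.  77.  80.] t 36.25 F [ 0.1 -0.3  0.6]
DELTA [0.0003 0.0038 0.1427] twist -0.0031
```

View pics/w7.png

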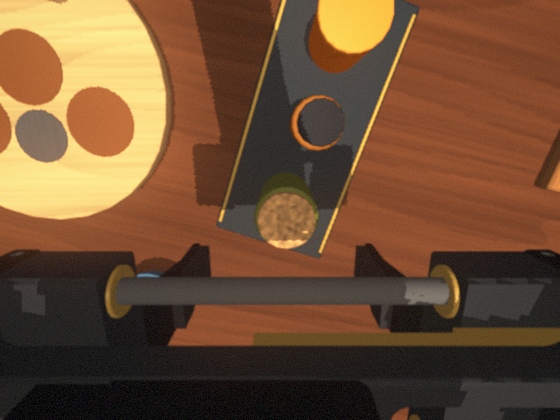

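```bash
python3 -m handwheel '[[0.085,0,0.002,0.02,0],[0.085,0,0.004,0.045,0],[0.085,0,0.004,0.07,0],[0.085,0,0.004,0.09,0],[0.085,0,0.004,0.11,0],[0.085,0,0.004,0.125,0],[0.085,0,0.004,0.135,0],[0.085,0,0.004,0.141,0],[0.085,0,0.004,0.141,0],[0.085,0,0.004,0.141,0],[0.085,0,0.004,0.141,0]]'
python3 - <<'E'
from h import *
go(.5863,.3025,.0635,103.47)
E
```

```text
time_s: 37.35
tool_pos: [0.5866, 0.3057, 0.0659]
tool_rot: [180.0, 0.1, -166.5]
force: [0.7, 0.3, -0.5]
grip_width: 0.0849
pos [0.5866 0.3057 0.0659] yang 103.48 w 0.0849 q [-47.  27.  22.  92. -11.  63.  82.] t 37.35 F [ 0.7  0.3 -0.5]
DELTA [ 0.0011 -0.0031  0.0024] twist 0.0002
```

```bash
python3 -m handwheel '[[0.08,0.001,-0.003,0.0022,0],[0.075,0.001,-0.003,0.0022,0],[0.068,0.001,-0.003,0.0022,0],[0.06,0.001,-0.003,0.0022,0],[0.055,0.001,-0.003,0.0022,0],[0.05,0.001,-0.003,0.0022,0],[0.05,0.001,-0.003,0.0022,0],[0.05,0.001,-0.003,0.0022,0]]' 30
python3 - <<'E'
from h import *
go(.5807,-.0405,.2,103.46)
E
```

```text
time_s: 38.15
tool_pos: [0.5858, 0.3023, 0.0627]
tool_rot: [180.0, 0.0, -166.5]
force: [-0.6, -0.1, 0.4]
grip_width: 0.0596
pos [0.5858 0.3023 0.0627] yang 103.48 w 0.0596 q [-47.  27.  22.  93. -11.  63.  82.] t 38.15 F [-0.6 -0.1  0.4]
DELTA [ 0.0848 -0.3321 -0.1373] twist 0.0003
```

```bash
python3 -m handwheel '[[0.05,0,0,-0.005,0],[0.05,0,0,-0.02,0],[0.05,0,0,-0.04,0],[0.05,0,0,-0.06,0],[0.05,0,0,-0.085,0],[0.05,0,0,-0.11,0],[0.05,0.003,-0.01,-0.13,0],[0.05,0.008,-0.03,-0.137,0],[0.05,0.015,-0.06,-0.137,0],[0.05,0.023,-0.09,-0.137,0],[0.05,0.03,-0.12,-0.137,0],[0.05,0.038,-0.15,-0.137,0],[0.05,0.046,-0.18,-0.137,0],[0.05,0.054,-0.21,-0.137,0],[0.05,0.062,-0.24,-0.137,0],[0.05,0.069,-0.27,-0.137,0],[0.05,0.076,-0.3,-0.137,0],[0.05,0.082,-0.32,-0.137,0],[0.05,0.085,-0.33,-0.137,0],[0.05,0.085,-0.332,-0.137,0]]'
python3 - <<'E'
from h import *
go(.5802,-.0407,.0807,103.46)
E
```

```text
time_s: 40.15
tool_pos: [0.5795, -0.0429, 0.1995]
tool_rot: [-180.0, -0.0, -166.7]
force: [0.0, 0.7, -3.9]
grip_width: 0.0596
pos [ 0.5795 -0.0429  0.1995] yang 103.27 w 0.0596 q [-28.  12.  34.  96.  -7.  74. 111.] t 40.15 F [ 0.   0.7 -3.9]
DELTA [-0.0012  0.0019  0.1188] twist -0.0033
```

```bash
python3 -m handwheel '[[0.05,0,0,0.01,0],[0.05,0,0,0.03,0],[0.05,0,0,0.05,0],[0.05,0,0,0.07,0],[0.05,0,0,0.085,0],[0.05,0,0,0.097,0],[0.05,0,0,0.105,0],[0.05,0,0,0.11,0],[0.05,0,0,0.113,0],[0.05,0,0,0.114,0],[0.05,0,0,0.114,0],[0.05,0,0,0.114,0]]'
python3 - <<'E'
from h import *
go(.5802,-.0407,.0807,103.46)
E
```

```text
time_s: 41.35
tool_pos: [0.5808, -0.0404, 0.0862]
tool_rot: [-180.0, 0.1, -166.5]
force: [0.0, -0.1, -3.8]
grip_width: 0.0593
pos [ 0.5808 -0.0404  0.0862] yang 103.47 w 0.0593 q [-27.  18.  33. 103. -11.  62. 114.] t 41.35 F [ 0.  -0.1 -3.8]
DELTA [ 0.0007 -0.0001  0.0055] twist 0.0002
```

```bash
python3 -m handwheel '[[0.05,0.0005,0,0.002,0],[0.05,0.0005,0,0.004,0],[0.05,0.0005,0,0.005,0],[0.05,0.0005,0,0.0055,0],[0.05,0.0005,0,0.0055,0]]'
```

```text
time_s: 41.85
tool_pos: [0.5799, -0.0405, 0.0807]
tool_rot: [180.0, -0.0, -166.5]
force: [-3.1, 0.8, 2.5]
grip_width: 0.0595
```

```bash
python3 -m handwheel '[[0.05,0,0,0.0005,0],[0.05,0,0,0.0005,0]]'
```

```text
time_s: 42.05
tool_pos: [0.5799, -0.0405, 0.0807]
tool_rot: [180.0, 0.0, -166.5]
force: [-3.8, 0.7, 6.1]
grip_width: 0.0592
```

```bash
python3 -m handwheel '[[0.064,0,0,0,0],[0.074,0,0,0,0],[0.082,0,0,0,0],[0.082,0,0,0,0],[0.082,0,0,-0.01,0],[0.082,0,0,-0.04,0],[0.082,0,0,-0.07,0],[0.082,0,0,-0.1,0],[0.082,0,0,-0.12,0],[0.082,0,0,-0.125,0],[0.082,0,0,-0.125,0],[0.082,0,0,-0.125,0]]'
python3 - <<'E'
from h import *
go(.5013,.3096,.205,103.47)
cv2.imwrite("pics/s10.png",np.hstack([cv2.resize(read_camera("scene")[100:300,220:500],None,fx=1.4,fy=1.8),cv2.resize(read_camera("side")[100:300,60:340],None,fx=1.4,fy=1.8)]))
E
```

```text
time_s: 43.25
tool_pos: [0.5793, -0.0404, 0.2035]
tool_rot: [180.0, -0.1, -166.5]
force: [0.8, 0.7, -0.4]
grip_width: 0.082
pos [ 0.5793 -0.0404  0.2035] yang 103.48 w 0.082 q [-28.  12.  34.  96.  -7.  75. 111.] t 43.25 F [ 0.8  0.7 -0.4]
DELTA [-0.0058  0.3585 -0.0013] twist 0.0002
```

View pics/s10.png

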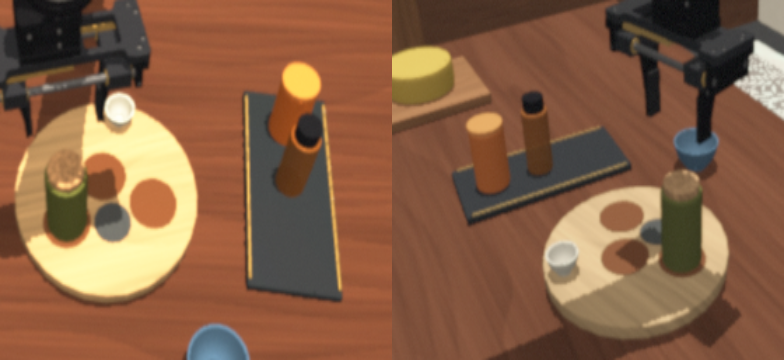

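```bash
python3 -m handwheel '[[0.07,0,0.015,-0.002,0],[0.07,-0.001,0.045,-0.002,0],[0.07,-0.001,0.08,-0.002,0],[0.07,-0.002,0.115,-0.002,0],[0.07,-0.003,0.15,-0.002,0],[0.07,-0.003,0.185,-0.002,0],[0.07,-0.004,0.22,-0.002,0],[0.07,-0.004,0.255,-0.002,0],[0.07,-0.005,0.29,-0.002,0],[0.07,-0.006,0.325,-0.002,0],[0.07,-0.006,0.35,-0.002,0],[0.07,-0.006,0.3585,-0.002,0],[0.07,-0.006,0.3585,-0.002,0],[0.07,-0.006,0.3585,-0.002,0]]'
python3 - <<'E'
from h import *
go(.5013,.3096,.0639,103.47)
E
```

```text
time_s: 44.75
tool_pos: [0.5029, 0.3074, 0.2062]
tool_rot: [-179.9, -0.0, -166.6]
force: [-0.0, -0.5, 0.2]
grip_width: 0.07
pos [0.5029 0.3074 0.2062] yang 103.36 w 0.07 q [-52.  12.  20.  94.  -4.  75.  73.] t 44.75 F [-0.  -0.5  0.2]
DELTA [0.0009 0.0027 0.1423] twist -0.0019
```

```bash
python3 -m handwheel '[[0.07,0,0,0.02,0],[0.07,0,0,0.045,0],[0.07,0,0,0.07,0],[0.07,0,0,0.09,0],[0.07,0,0,0.11,0],[0.07,0,0,0.125,0],[0.07,0,0,0.135,0],[0.07,0,0,0.14,0],[0.07,0,0,0.14,0],[0.07,0,0,0.14,0],[0.07,0,0,0.14,0]]'
python3 - <<'E'
from h import *
go(.5013,.3096,.0639,103.47)
E
```

```text
time_s: 45.85
tool_pos: [0.5028, 0.3099, 0.0676]
tool_rot: [180.0, 0.1, -166.5]
force: [0.7, 0.0, 0.2]
grip_width: 0.0699
pos [0.5028 0.3099 0.0676] yang 103.48 w 0.0699 q [-51.  19.  19. 103.  -7.  60.  75.] t 45.85 F [0.7 0.  0.2]
DELTA [0.0016 0.0001 0.0037] twist 0.0002
```

```bash
python3 -m handwheel '[[0.068,0.001,0,0.003,0],[0.06,0.001,0,0.003,0],[0.052,0.001,0,0.003,0],[0.046,0.001,0,0.003,0],[0.04,0.001,0,0.003,0],[0.038,0.001,0,0.003,0],[0.038,0.001,0,0.003,0],[0.038,0.001,0,0.003,0]]' 25
python3 - <<'E'
from h import *
go(.5517,.0891,.2,103.48)
E
```

```text
time_s: 46.65
tool_pos: [0.5013, 0.3094, 0.0638]
tool_rot: [180.0, 0.0, -166.5]
force: [-0.6, -0.1, 0.6]
grip_width: 0.0454
pos [0.5013 0.3094 0.0638] yang 103.48 w 0.0454 q [-51.  19.  19. 103.  -7.  59.  75.] t 46.65 F [-0.6 -0.1  0.6]
DELTA [ 0.0023 -0.2259 -0.1363] twist 0.0
```

Same as at release. Carry the bottle back.

```bash
python3 -m handwheel '[[0.038,0,0,-0.005,0],[0.038,0,0,-0.02,0],[0.038,0,0,-0.04,0],[0.038,0,0,-0.06,0],[0.038,0,0,-0.085,0],[0.038,0,0,-0.11,0],[0.038,0,-0.01,-0.13,0],[0.038,0,-0.03,-0.137,0],[0.038,0,-0.06,-0.137,0],[0.038,0.001,-0.09,-0.137,0],[0.038,0.001,-0.12,-0.137,0],[0.038,0.002,-0.15,-0.137,0],[0.038,0.002,-0.18,-0.137,0],[0.038,0.002,-0.205,-0.137,0],[0.038,0.002,-0.22,-0.137,0],[0.038,0.002,-0.226,-0.137,0],[0.038,0.002,-0.226,-0.137,0]]'
python3 - <<'E'
from h import *
go(.5517,.0891,.0819,103.48)
E
```

```text
time_s: 48.35
tool_pos: [0.552, 0.0889, 0.201]
tool_rot: [180.0, 0.0, -166.6]
force: [0.6, -0.2, -3.0]
grip_width: 0.0459
pos [0.552  0.0889 0.201 ] yang 103.43 w 0.0459 q [-38.   8.  29.  99.  -4.  74.  95.] t 48.35 F [ 0.6 -0.2 -3. ]
DELTA [0.0003 0.0002 0.1191] twist -0.0009
```

```bash
python3 -m handwheel '[[0.038,0,0,0.01,0],[0.038,0,0,0.03,0],[0.038,0,0,0.05,0],[0.038,0,0,0.07,0],[0.038,0,0,0.085,0],[0.038,0,0,0.097,0],[0.038,0,0,0.106,0],[0.038,0,0,0.111,0],[0.038,0,0,0.114,0],[0.038,0,0,0.115,0],[0.038,0,0,0.115,0],[0.038,0,0,0.115,0]]'
python3 - <<'E'
from h import *
go(.5517,.0891,.0819,103.48)
E
```

```text
time_s: 49.55
tool_pos: [0.5524, 0.0891, 0.0862]
tool_rot: [180.0, 0.1, -166.5]
force: [-0.0, 0.1, -2.5]
grip_width: 0.0451
pos [0.5524 0.0891 0.0862] yang 103.47 w 0.0451 q [-37.  15.  28. 106.  -8.  61.  98.] t 49.55 F [-0.   0.1 -2.5]
DELTA [0.0007 0.0002 0.0043] twist -0.0001
```

```bash
python3 -m handwheel '[[0.038,0.0005,0,0.002,0],[0.038,0.0005,0,0.0035,0],[0.038,0.0005,0,0.0045,0],[0.038,0.0005,0,0.005,0],[0.038,0.0005,0,0.005,0]]'
```

```text
time_s: 50.05
tool_pos: [0.5516, 0.089, 0.0817]
tool_rot: [180.0, 0.0, -166.5]
force: [-2.7, -0.4, 4.2]
grip_width: 0.0452
```

```bash
python3 -m handwheel '[[0.05,0,0,0,0],[0.06,0,0,0,0],[0.068,0,0,0,0],[0.068,0,0,0,0],[0.068,0,0,-0.01,0],[0.068,0,0,-0.04,0],[0.068,0,0,-0.07,0],[0.068,0,0,-0.1,0],[0.068,0,0,-0.12,0],[0.068,0,0,-0.125,0],[0.068,0,0,-0.125,0],[0.068,0,0,-0.125,0]]'
python3 - <<'E'
from h import *
go(.4161,.3167,.205,103.47)
cv2.imwrite("pics/s11.png",np.hstack([cv2.resize(read_camera("scene")[100:300,220:500],None,fx=1.4,fy=1.8),cv2.resize(read_camera("side")[100:300,60:340],None,fx=1.4,fy=1.8)]))
E
```

```text
time_s: 51.25
tool_pos: [0.5508, 0.0888, 0.2046]
tool_rot: [-180.0, -0.1, -166.5]
force: [-0.1, 0.1, 0.2]
grip_width: 0.0679
pos [0.5508 0.0888 0.2046] yang 103.48 w 0.0679 q [-38.   8.  29.  99.  -4.  74.  95.] t 51.25 F [-0.1  0.1  0.2]
DELTA [ 0.0779  0.253  -0.0003] twist 0.0002
```

View pics/s11.png

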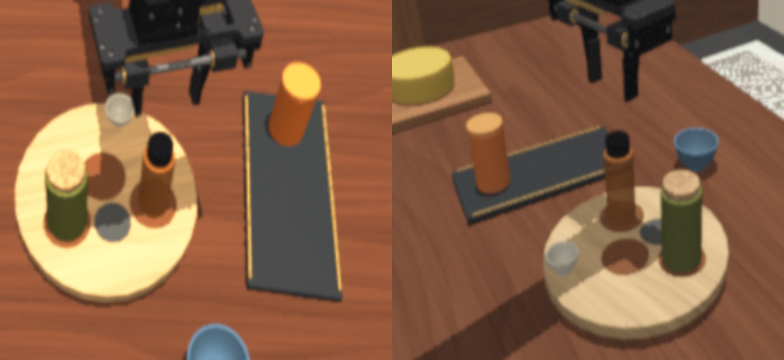

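```bash
python3 -m handwheel '[[0.078,0.005,0.015,0,0],[0.078,0.014,0.045,0,0],[0.078,0.025,0.08,0,0],[0.078,0.035,0.115,0,0],[0.078,0.046,0.15,0,0],[0.078,0.057,0.185,0,0],[0.078,0.068,0.22,0,0],[0.078,0.076,0.245,0,0],[0.078,0.078,0.253,0,0],[0.078,0.078,0.253,0,0],[0.078,0.078,0.253,0,0]]'
python3 - <<'E'
from h import *
go(.4161,.3167,.0646,103.47)
E
```

```text
time_s: 52.45
tool_pos: [0.4177, 0.315, 0.2052]
tool_rot: [-179.9, -0.0, -166.6]
force: [0.1, -0.9, -0.1]
grip_width: 0.0781
pos [0.4177 0.315  0.2052] yang 103.36 w 0.0781 q [-55.   3.  16. 103.  -1.  74.  64.] t 52.45 F [ 0.1 -0.9 -0.1]
DELTA [0.0011 0.0022 0.1406] twist -0.0019
```

```bash
python3 -m handwheel '[[0.078,0,0,0.02,0],[0.078,0,0,0.045,0],[0.078,0,0,0.07,0],[0.078,0,0,0.09,0],[0.078,0,0,0.11,0],[0.078,0,0,0.125,0],[0.078,0,0,0.134,0],[0.078,0,0,0.138,0],[0.078,0,0,0.138,0],[0.078,0,0,0.138,0],[0.078,0,0,0.138,0]]'
python3 - <<'E'
from h import *
go(.4161,.3167,.0646,103.47)
E
```

```text
time_s: 53.55
tool_pos: [0.4173, 0.3171, 0.0686]
tool_rot: [180.0, 0.1, -166.5]
force: [0.5, -0.5, 0.3]
grip_width: 0.078
pos [0.4173 0.3171 0.0686] yang 103.47 w 0.078 q [-55.  11.  16. 112.  -3.  58.  66.] t 53.55 F [ 0.5 -0.5  0.3]
DELTA [ 0.0013 -0.0001  0.0039] twist 0.0
```

```bash
python3 -m handwheel '[[0.074,0.001,0,0.003,0],[0.068,0.001,0,0.0035,0],[0.062,0.001,0,0.0035,0],[0.056,0.001,0,0.0035,0],[0.052,0.001,0,0.0035,0],[0.05,0.001,0,0.0035,0],[0.05,0.001,0,0.0035,0],[0.05,0.001,0,0.0035,0]]' 25
python3 - <<'E'
from h import *
go(.5153,.0127,.21,103.47)
E
```

```text
time_s: 54.35
tool_pos: [0.4158, 0.3163, 0.0642]
tool_rot: [-180.0, 0.0, -166.5]
force: [-0.3, -1.6, -0.1]
grip_width: 0.0578
pos [0.4158 0.3163 0.0642] yang 103.47 w 0.0578 q [-55.  11.  16. 112.  -4.  57.  66.] t 54.35 F [-0.3 -1.6 -0.1]
DELTA [-0.026  -0.3185 -0.1457] twist 0.0
```

```bash
python3 -m handwheel '[[0.05,0,0,-0.005,0],[0.05,0,0,-0.02,0],[0.05,0,0,-0.04,0],[0.05,0,0,-0.065,0],[0.05,0,0,-0.09,0],[0.05,0,0,-0.115,0],[0.05,0,0,-0.135,0],[0.05,-0.002,-0.01,-0.15,0],[0.05,-0.004,-0.03,-0.15,0],[0.05,-0.006,-0.06,-0.15,0],[0.05,-0.008,-0.09,-0.15,0],[0.05,-0.01,-0.12,-0.15,0],[0.05,-0.012,-0.15,-0.15,0],[0.05,-0.014,-0.18,-0.15,0],[0.05,-0.017,-0.21,-0.15,0],[0.05,-0.02,-0.24,-0.15,0],[0.05,-0.022,-0.27,-0.15,0],[0.05,-0.024,-0.295,-0.15,0],[0.05,-0.026,-0.312,-0.15,0],[0.05,-0.026,-0.3185,-0.15,0]]' 25
python3 - <<'E'
from h import *
go(.5153,.0125,.0825,103.47)
E
```

```text
time_s: 56.35
tool_pos: [0.5152, 0.0097, 0.214]
tool_rot: [-180.0, -0.0, -166.8]
force: [-0.0, -0.9, -1.3]
grip_width: 0.058
pos [0.5152 0.0097 0.214 ] yang 103.25 w 0.058 q [-37.   2.  34. 104.  -1.  75. 100.] t 56.35 F [-0.  -0.9 -1.3]
DELTA [-0.0008  0.0028  0.1314] twist -0.0039
```

```bash
python3 -m handwheel '[[0.05,0,0,0.01,0],[0.05,0,0,0.03,0],[0.05,0,0,0.05,0],[0.05,0,0,0.07,0],[0.05,0,0,0.09,0],[0.05,0,0,0.105,0],[0.05,0,0,0.115,0],[0.05,0,0,0.121,0],[0.05,0,0,0.125,0],[0.05,0,0,0.127,0],[0.05,0,0,0.127,0],[0.05,0,0,0.127,0]]'
python3 - <<'E'
from h import *
go(.5153,.0125,.0825,103.47)
E
```

```text
time_s: 57.55
tool_pos: [0.5157, 0.0129, 0.0877]
tool_rot: [180.0, 0.1, -166.5]
force: [0.3, 0.3, -2.6]
grip_width: 0.058
pos [0.5157 0.0129 0.0877] yang 103.47 w 0.058 q [-36.   9.  34. 112.  -6.  60. 104.] t 57.55 F [ 0.3  0.3 -2.6]
DELTA [ 0.0005 -0.0003  0.0052] twist 0.0001
```

```bash
python3 -m handwheel '[[0.05,0.0003,0,0.002,0],[0.05,0.0003,0,0.004,0],[0.05,0.0003,0,0.005,0],[0.05,0.0003,0,0.006,0],[0.05,0.0003,0,0.006,0]]'
```

```text
time_s: 58.05
tool_pos: [0.5153, 0.0128, 0.0822]
tool_rot: [180.0, 0.0, -166.5]
force: [-2.3, -0.4, 5.1]
grip_width: 0.0578
```

```bash
python3 -m handwheel '[[0.062,0,0,0,0],[0.07,0,0,0,0],[0.078,0,0,0,0],[0.078,0,0,0,0],[0.078,0,0,-0.01,0],[0.078,0,0,-0.04,0],[0.078,0,0,-0.08,0],[0.078,0,0,-0.12,0],[0.078,0,0,-0.16,0],[0.078,0,0,-0.175,0],[0.078,0,0,-0.175,0],[0.078,0,0,-0.175,0]]'
python3 - <<'E'
from h import *
o=get_obs();print(o['tool_pos'],o['force'])
S=read_camera("scene");D=read_camera("side");cv2.imwrite("pics/fs.png",S);cv2.imwrite("pics/fd.png",D)
a=cv2.imread("pics/scene0.png");b=cv2.imread("pics/side0.png")
r=lambda i,x:cv2.resize(i,None,fx=x,fy=x,interpolation=cv2.INTER_CUBIC)
cv2.imwrite("pics/cmp.png",np.vstack([np.hstack([r(a[150:275,225:365],2.4),r(S[150:275,225:365],2.4)]),np.hstack([r(b[165:285,160:300],2.4),r(D[165:285,160:300],2.4)])]))
cv2.imwrite("pics/fs2.png",r(S[140:330,100:500],1.9))
E
```

```text
time_s: 59.25
tool_pos: [0.5144, 0.0128, 0.2554]
tool_rot: [180.0, -0.1, -166.5]
force: [-0.2, -0.6, -0.3]
grip_width: 0.0778
[0.51442619 0.01277228 0.25537186] [-0.16819063 -0.6430799  -0.29311069]
```

View pics/cmp.png

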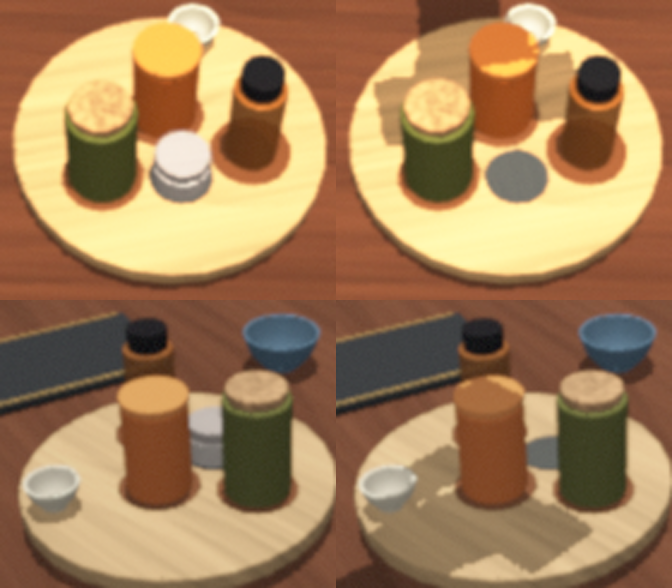

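View pics/fs2.png

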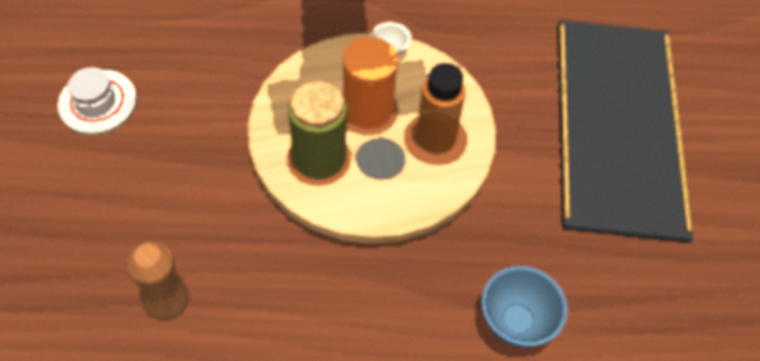

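Before (left) and after (right) look the same in both views: jar, bottle and container are back on their pads, all upright. The tin stands on the coaster and the bystanders have not moved.

```bash
python3 -c "
from cell import *
print(sign_off())"
```

```text
the job is handed in; nothing more can be done
None
```

The job is done and handed in, at about 59 s of the 136 s allowed. The hand-in gives no verdict, so what follows rests on my own checks.

**What I did:** I moved the container, then the bottle, then the jar to the slate tray. Then I set the tin on the marble coaster. Last, I put the jar, bottle and container back on their own pads, at the same gripper positions where I had first gripped each one.

**What the checks showed:**
- **Jar, bottle and container:** the gripper positions at release matched those at first grip to within about 1 mm. In before and after pictures from both fixed cameras, all three stand upright on their pads with no visible shift.
- **Tin:** the wrist picture puts it upright on the coaster, about 2 mm from the centre.
- **Ramekin, pepper mill and blue bowl:** they show no visible movement. I judged this by eye from the pictures and did not measure it.
- **Gripper:** it is open and raised clear, with a measured force of about zero.

No check failed. The early measurements from different cameras disagreed by up to about 8 mm, or up to about 17 mm for the blue bowl, which was never handled. I relied on the wrist camera and the turntable's known layout, which agreed with each other to about 3 mm.

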